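# Empty the lock-plug scoop into the khaki tin and hang it up

## Robot

A 6-joint arm with a two-finger parallel gripper is mounted at the origin on the work surface. World frame = base frame: x ahead of the robot, y to its left, z up, the work surface at z = 0. Lengths are in mm, angles in rad, forces in N, time in s.
With the tool pointing down it reaches from about 300 to 775 mm from the base axis. Payload 14.6 kg.
Tool frame: the origin (TCP) lies between the finger pads; the fingertips stand manip.nose_length ahead of it and the grasp point (between the pads) lies 11 mm behind it (manip.nose_length is the distance from the TCP to the fingertips, in mm); z points along the fingers, y is the line along which they close (so a half turn about z gives the same grasp; the last joint's range is limited). The gripper opens to 94 mm and grips with 3 to 60 N. Pads are 16 mm wide; open, the fingers measure 119 mm over their backs; the gripper's body (75 mm by 177 mm) begins 78 mm behind the grasp point.
Start: joints at [1.097, 0.3, 1.521, -0, 1.321, -0.067], TCP at [217.616, 505.106, 189.646] pointing down, gripper open.
Joint ranges: [-3.03, 3.03], [-0.79, 2.21], [0.23, 2.52], [-1.04, 4.18], [0, 3.07], [-2.55, 2.55]. Speed limits (rad/s): [2.22, 2.22, 2.57, 3.14, 3.14, 3.14].

## Interface

Orientations are given as [roll, pitch, yaw] about the fixed x, y, z axes, in that order (R = Rz(yaw) Ry(pitch) Rx(roll)).
In Python, from cell import manip, cams, job gives the robot as it stands.
- The arm moves only by the tool jog_arm, never from a script. Its argument "commands" is a list of rows, each an object of numbers: "dx", "dy", "dz": the shift along the tool's x, y, z each as a share of 40 mm, from -1 to 1; "ax", "ay", "az": the turn, a rotation vector about the tool's x, y, z each as a share of 10 degrees, from -1 to 1; "gripper": the closure, from 0 (fully open) to 1 (shut). A call has 1 to 10 rows; each row shifts and turns the commanded pose from where the row before left it, along the tool's axes as they then stand; what a row does not reach is not made up. A row lasts 1/8 s, in which the tool goes at most 62.5 mm and 10.7 degrees, less where a joint would pass 70% of its speed; a pose out of reach is approached as far as the arm can. A call with a number of a shift or a turn outside -1 to 1 is refused whole. A call with a gripper value outside its range is refused whole. The fingers move at their own pace and stop on an object; "squeeze" is the grip in N (left out, the last holds). Time passes only in rows, so rows that do not move let the fingers close. It gives the time, the measured TCP pose, the force, the opening and the grip force at its end, in the units of the state.
- manip.read_state(): the state, without advancing time (a new reading comes with each control period).
- cams.camera(name): name is "side" or "top"; returns a dict with "image" (384x512x3 uint8, red, green, blue), "fx", "fy", "cx", "cy" (pixels), "dist_coeffs" ([k1, k2, p1, p2, k3] as OpenCV has them; the pictures are not rectified), "world_to_cam" (4x4, takes a point from world to camera coordinates). Camera axes: x right, y down, z forward; pixel columns grow to the right and rows downward; lengths in mm; the calibration is good to about 2 mm. A picture is of the moment at which its call begins. There is no depth.
- job.sign_off(): hands the job in; it is judged then, once.
The state is a dict: "clock": time; "joints": joint angles; "qd": joint speeds; "effort": joint torques, N m; "eef_pos": TCP position; "eef_rot": TCP orientation; "wrist_force": force on the tool from outside, world axes, zero at the start; "moment": the same for the moment, N m; "finger_gap": finger opening in mm; "finger_force": force on a finger pad.
Only numpy, scipy, OpenCV 4.12 (cv2) and the standard library are available. Lean on these libraries where they do the work, as an engineer would, in place of code of your own. Each camera call takes 0.05 s, during which the arm holds its last target. There are 200 camera calls.

## Task

Hold the blue scoop by its body and tip it over the khaki tin so that all six brass plugs end up in the tin, then stand the empty scoop upright on the bench and let go of it. Take it again by its bail and hang the bail on the rack's hook, the scoop hanging quietly between the rack's cheeks. Leave the torch, file, lock body, chrome plug and key where they lie.

Things in the scene. Friction and masses are not known exactly. Their poses are not given: they have to be found in the camera images.
- scoop: Blue flat-sided open tin scoop (the cup), 56 mm wide along y, 60 high, 3 mm walls. Origin on the underside, z up. Floor from x=-30 to +35 mm; back wall at x=+35 upright; front wall (pouring lip) slopes out from x=-30 at the floor to x=-75 at its top edge, 37 deg from vertical; side cheeks rise to z=70 near x=-40. 0.2 kg empty; starts upright with six plugs in it.
- bail (a joint): Swing of the scoop's steel strap bail about rivets at x=-8, z=52 mm of the scoop, axis along its y; it stays where left. 0 upright, plus leans to the back (+x), minus to the lip, stops at +-0.25 rad. Arch 64 mm wide outside, 56 inside, strap 14 by 4 mm; legs straight to 64 mm above the rivets, then bevelled to a flat crown, top at 82 mm.
- bail_crown (a point): Middle of the underside of the bail's crown, 78 mm from the rivets (130 mm above the scoop's underside when upright); this rests on the hook. y along the arch.
- bail_grip (a point): Midway between the bail's two legs, 48 mm from the rivets: the fingers can close here on the outsides of the legs, 64 mm apart along y.
- khaki_tin: Khaki-painted open tin box, fixed: 160 (x) by 130 (y) by 55 mm high outside, walls 4 mm, its lid folded up behind the far (+x) long edge, to 80 mm high. Origin: centre of the underside.
- rack: Wooden hanging rack, fixed. Origin on the bench below the hook's seat; the hook points to its -x. Back frame 120 mm wide from x=+70 to +88 mm: two posts 22 mm wide and a crossbar, z=222 to 258; two side cheeks (x=-40 to +70, up to z=180) leave a bay 80 mm wide centred on y=0. Base 18 mm thick from x=-70 to +80.
- hook_seat (a point): Seat: top of the 8 mm steel hook rod, 244 mm above the bench. Axes as the rack's. The rod leaves the back crossbar 70 mm behind (+x), runs along x at y=0, and turns up from 24 to 34 mm in front (-x), its tip reaching 16 mm above the seat.
- torch: Orange plastic torch lying on the bench, 160 mm long, 52 mm across the head. A bystander.
- file: Round steel file with a wooden handle, 210 mm long, lying. A bystander.
- lock: Brass cylinder lock body, 65 mm long, 46 mm high. A bystander.
- plug_chrome: Chrome lock plug standing on end, 60 mm tall, 24 mm foot. A bystander.
- key: Brass mailbox key lying flat, 78 mm long, 4 mm thick. A bystander.
- plug0: Brass lock plug, a stub cylinder 18 mm in diameter and 22 mm long, 30 g, one of the six in the scoop; origin: centre of one end, z along its axis.
- plug1: Brass lock plug, a stub cylinder 18 mm in diameter and 22 mm long, 30 g, one of the six in the scoop; origin: centre of one end, z along its axis.
- plug2: Brass lock plug, a stub cylinder 18 mm in diameter and 22 mm long, 30 g, one of the six in the scoop; origin: centre of one end, z along its axis.
- plug3: Brass lock plug, a stub cylinder 18 mm in diameter and 22 mm long, 30 g, one of the six in the scoop; origin: centre of one end, z along its axis.
- plug4: Brass lock plug, a stub cylinder 18 mm in diameter and 22 mm long, 30 g, one of the six in the scoop; origin: centre of one end, z along its axis.
- plug5: Brass lock plug, a stub cylinder 18 mm in diameter and 22 mm long, 30 g, one of the six in the scoop; origin: centre of one end, z along its axis.
Things that resemble listed ones, but are neither listed nor needed, are in the scene too. Of the things that look like the scoop, the middle-sized one is meant.

How it is judged:
By the outcome, as a careful person would: the job done as asked, in the order asked, and still so for the second after the job is handed in, with the robot touching nothing.
It also fails if it takes over 72 s, if anything falls off the work surface, if the arm or the gripper's body presses on something with over 40 N, if the wrist force passes 120 N, or if a joint passes its speed limit or range.

## Working session

There is one attempt and no reset: what is moved stays moved. The work goes in short steps, Python scripts to look and compute and a tool call to move; the robot and the scene stay as the last step left them, time stands still between calls to the robot, and variables do not carry over. Pictures are saved under pics/ and viewed, at most 10 in all, crops included, and the job is handed in when it is done.

Besides the shell and the picture viewer there is one more tool, called after ">>>" as name([rows], argument=value, ...), one row to a line, values as JSON. jog_arm: Moves the arm, as the interface text tells. Shift numbers are shares of 40 mm and turn numbers shares of 10 degrees, none past 1 either way. Its arguments: {"type":"object","properties":{"commands":{"type":"array"},"squeeze":{"type":"number"}},"required":["commands"]}

```bash
ls; mkdir -p pics
python3 - <<'E'
from cell import manip,cams
import cv2,numpy as np
print(manip.read_state(), manip.nose_length)
for n in("side","top"):
    c=cams.camera(n); cv2.imwrite(f"pics/{n}0.png",cv2.resize(c["image"][:,:,::-1],(800,600)))
    np.save(f"pics/{n}0.npy",c["image"])
    print(n,c["fx"],c["fy"],c["cx"],c["cy"],c["dist_coeffs"],np.round(c["world_to_cam"],4).tolist())
E
```

```text
pics
{'clock': 0.0, 'joints': array([ 1.09738418e+00,  3.00488758e-01,  1.52157472e+00, -2.60796282e-05,
        1.32068752e+00, -6.65962932e-02]), 'qd': array([ 0.00082388,  0.00102266, -0.00037458, -0.00073704, -0.00031542,
        0.00133648]), 'effort': array([ 1.12009740e-03, -5.31801260e+01, -3.52730262e+01,  7.08900648e-02,
        2.44285783e-02, -1.34037778e-04]), 'eef_pos': array([217.50918352, 504.86241559, 189.07934324]), 'eef_rot': array([-3.14043520e+00, -5.18795870e-05,  2.73478324e+00]), 'wrist_force': array([-0.59387533,  0.07393806,  0.60805183]), 'moment': array([ 0.0698584 , -0.01464295,  0.07727993]), 'finger_force': 0.0, 'finger_gap': 94.24534435497685} 8.0
side 414.6707134796774 414.6707134796774 253.83109279316798 184.42811460541054 [-0.11017205  0.          0.          0.          0.        ] [[0.9971, -0.0717, -0.0244, -522.475], [-0.06, -0.5518, -0.8318, 183.3165], [0.0462, 0.8309, -0.5545, 1041.5999], [0.0, 0.0, 0.0, 1.0]]
top 369.52871609397124 369.52871609397124 267.01883120246407 191.7680682353929 [-0.06780133  0.          0.          0.          0.        ] [[0.0061, -0.9997, 0.0253, -1.1371], [-0.992, -0.0092, -0.1255, 581.364], [0.1257, -0.0244, -0.9918, 1041.6434], [0.0, 0.0, 0.0, 1.0]]
```

View pics/side0.png

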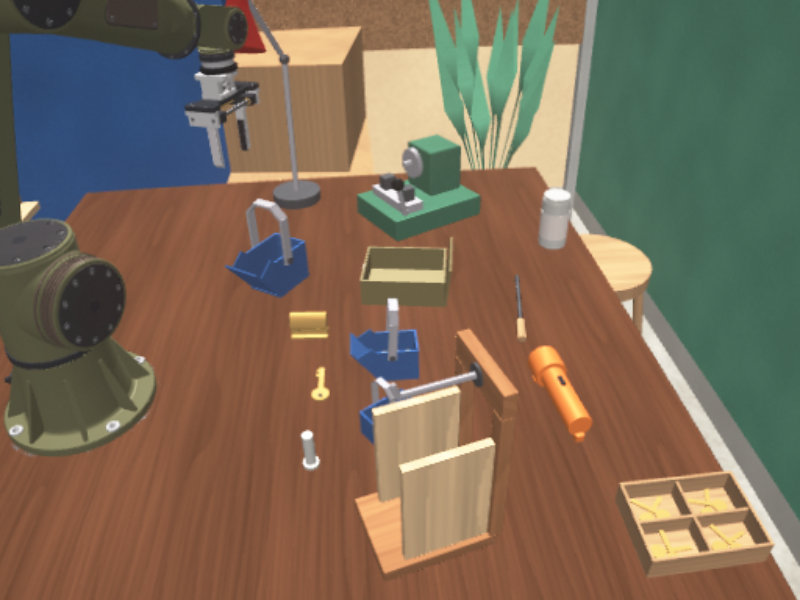

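View pics/top0.png

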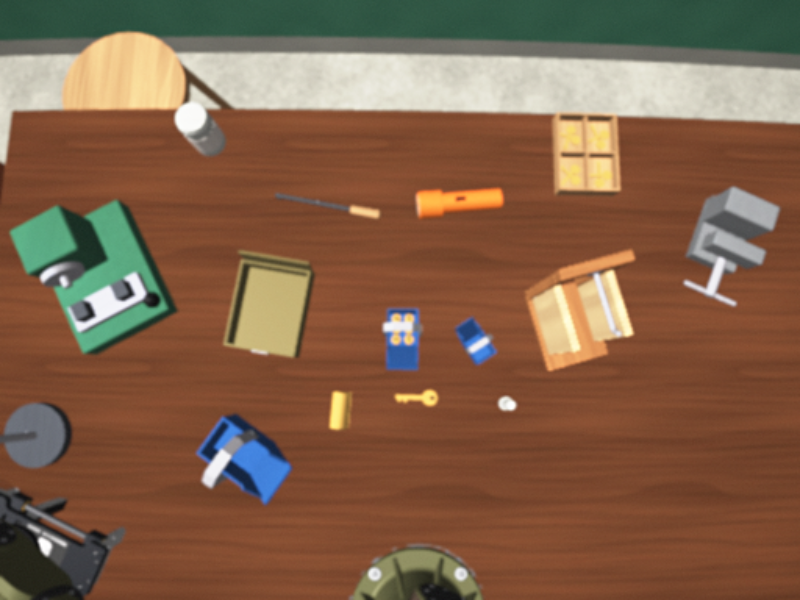

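The side view shows the scene from the front. In the top view, the middle-sized scoop with plugs is at about (402,340), the tin at (270,308) and the rack at (580,310). The bigger scoop at (245,460) and the smaller one at (476,340) are decoys.

```bash
cat > h.py <<'E'
import cv2,numpy as np
from cell import manip,cams,job
def ray(c,uv):
    K=np.array([[c["fx"],0,c["cx"]],[0,c["fy"],c["cy"]],[0,0,1]])
    p=cv2.undistortPoints(np.float64(uv).reshape(-1,1,2),K,np.array(c["dist_coeffs"]))[:,0]
    M=np.array(c["world_to_cam"]);R=M[:3,:3]
    return -R.T@M[:3,3], np.c_[p,np.ones(len(p))]@R
def onz(c,uv,z):
    o,d=ray(c,uv); z=np.broadcast_to(z,len(d)); return o+d*((z-o[2])/d[:,2])[:,None]
def proj(c,P):
    K=np.array([[c["fx"],0,c["cx"]],[0,c["fy"],c["cy"]],[0,0,1]]);M=np.array(c["world_to_cam"])
    return cv2.projectPoints(np.float64(P).reshape(-1,1,3),cv2.Rodrigues(M[:3,:3])[0],M[:3,3],K,np.array(c["dist_coeffs"]))[0][:,0]
E
python3 - <<'E'
from h import *
c=cams.camera("top"); im=c["image"]; hsv=cv2.cvtColor(im,cv2.COLOR_RGB2HSV)
m=cv2.inRange(hsv,(105,120,40),(125,255,255))
for k in cv2.findContours(m,0,2)[0]:
    if cv2.contourArea(k)>60:
        r=cv2.minAreaRect(k); print(cv2.boundingRect(k),cv2.contourArea(k)); print(onz(c,cv2.boxPoints(r),60).round(0).tolist())
a=cv2.resize(im[155:240,135:415][:,:,::-1],None,fx=2.85,fy=2.85,interpolation=2)
s=cams.camera("side")["image"][180:370,215:345][:,:,::-1]
b=cv2.resize(im[190:240,235:325][:,:,::-1],(630,350),interpolation=2)
o=np.zeros((600,800,3),np.uint8);o[:a.shape[0],:a.shape[1]]=a[:,:800];o[245:595,:630]=b
cv2.imwrite("pics/c1.png",o)
cv2.imwrite("pics/c2.png",cv2.resize(s,None,fx=3.1,fy=3.1,interpolation=2))
E
```

```text
(142, 277, 44, 45) 1025.5
[[267.0, 351.0, 60.0], [345.0, 297.0, 60.0], [291.0, 216.0, 60.0], [213.0, 270.0, 60.0]]
(127, 266, 34, 30) 368.0
[[318.0, 407.0, 60.0], [382.0, 330.0, 60.0], [348.0, 300.0, 60.0], [284.0, 377.0, 60.0]]
(301, 220, 16, 13) 84.5
[[479.0, -92.0, 60.0], [502.0, -126.0, 60.0], [485.0, -137.0, 60.0], [462.0, -103.0, 60.0]]
(248, 212, 20, 24) 269.5
[[520.0, 57.0, 60.0], [521.0, 4.0, 60.0], [456.0, 3.0, 60.0], [455.0, 57.0, 60.0]]
(293, 204, 17, 18) 164.0
[[524.0, -62.0, 60.0], [547.0, -96.0, 60.0], [515.0, -117.0, 60.0], [492.0, -84.0, 60.0]]
```

View pics/c1.png

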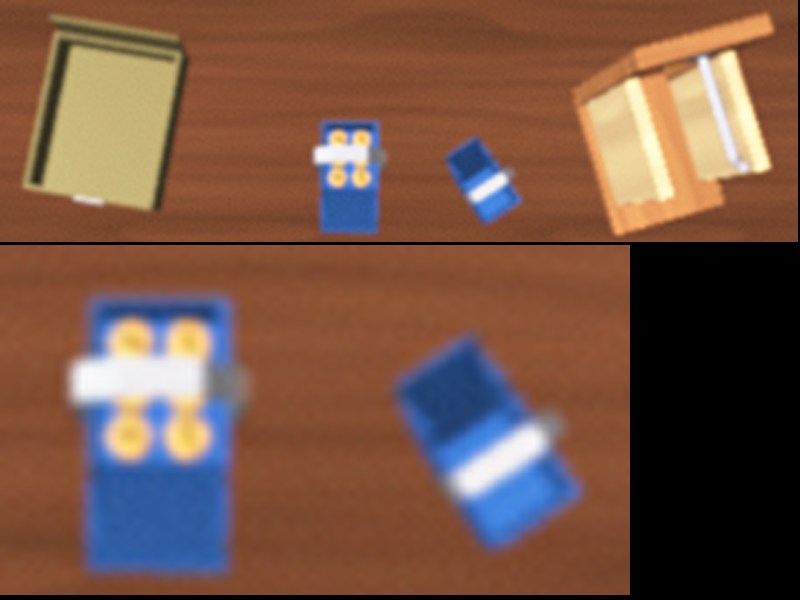

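View pics/c2.png

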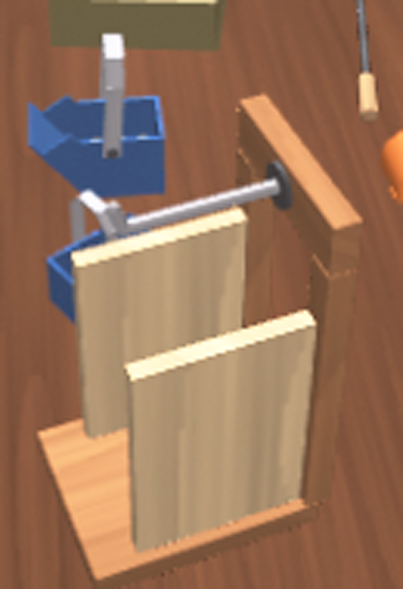

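Scoop: back edge (88–232,297) and lip (87–228,572) in the lower crop; yaw about 0. The bail is upright, with its crown at v≈381. In the upper crop the rod runs from (703,57) to (740,168), and the tin corners are (23,187) and (157,210). The side crop shows the rod from (278,187) to (130,222).

Run:
```python
from h import *
t=cams.camera("top"); s=cams.camera("side")
A=lambda p:(np.float64(p)+.5)/2.85-.5+[135,155]
B=lambda p:(np.float64(p)-[0,245]+.5)/7-.5+[235,190]
S=lambda p:(np.float64(p)+.5)/3.1-.5+[215,180]
pr=lambda n,x:print(n,x.round(1).tolist())
pr("scoop back,lip",onz(t,B([[88,297],[232,297],[87,572],[228,572]]),60))
pr("crown",onz(t,B([[72,381],[207,381],[247,388]]),134))
pr("scoop side bottom",onz(s,S([[60,182],[163,192]]),0))
pr("scoop side backtop",onz(s,S([[160,97]]),60))
pr("tin front rim",onz(t,A([[23,187],[157,210]]),55)); pr("lid top",onz(t,A([[50,15],[180,38]]),80))
pr("rod",onz(t,A([[703,57],[740,168]]),[240,240])); pr("tip",onz(t,A([[742,164]]),260))
pr("rod side",onz(s,S([[278,187],[130,222]]),240))
pr("xbar top",onz(t,A([[635,50],[635,67],[770,14],[773,31]]),258)); pr("base",onz(t,A([[617,235],[723,203]]),18))
pr("cheeks side",onz(s,S([[75,258],[243,210],[128,370],[313,313],[78,265],[244,219]]),180))
```

```text
scoop back,lip [[562.9, 60.4, 60.0], [563.4, 1.8, 60.0], [451.7, 59.4, 60.0], [452.1, 2.8, 60.0]]
crown [[522.7, 63.8, 134.0], [523.1, 13.0, 134.0], [520.6, -2.0, 134.0]]
scoop side bottom [[473.7, 24.6, 0.0], [559.0, 3.4, 0.0]]
scoop side backtop [[562.0, 55.3, 60.0]]
tin front rim [[494.1, 356.2, 55.0], [472.7, 221.7, 55.0]]
lid top [[663.6, 329.8, 80.0], [641.5, 199.8, 80.0]]
rod [[599.7, -267.3, 240.0], [505.8, -295.9, 240.0]]
tip [[507.7, -290.2, 260.0]]
rod side [[598.0, -268.4, 240.0], [513.7, -288.4, 240.0]]
xbar top [[601.7, -204.0, 258.0], [587.4, -203.6, 258.0], [633.8, -319.9, 258.0], [619.3, -321.8, 258.0]]
base [[451.0, -246.6, 18.0], [484.5, -359.8, 18.0]]
cheeks side [[482.8, -251.6, 180.0], [587.4, -220.1, 180.0], [507.5, -339.4, 180.0], [613.8, -308.6, 180.0], [484.3, -257.6, 180.0], [586.8, -228.2, 180.0]]
```

>>> jog_arm([
  {"dz":-1,"ay":1},
  {"dz":-1,"ay":1},
  {},
])

```text
schema error: expected keys dx, dy, dz, ax, ay, az, gripper
```

```bash
cat >> h.py <<'E'
from scipy.spatial.transform import Rotation as Ro
def cur():
    s=manip.read_state(); return s,s["eef_pos"],Ro.from_euler("xyz",s["eef_rot"])
def plan(pos,R,n=None):
    """constant rows (shift then turn) that take the present pose to pos,R"""
    s,p0,R0=cur(); w=(R0.inv()*R).as_rotvec(); 
    for k in ([n] if n else range(1,60)):
        dR=Ro.from_rotvec(w/k); M=sum(((R0*dR**i) if i else R0).as_matrix() for i in range(k))
        sh=np.linalg.lstsq(M,np.array(pos)-p0,rcond=None)[0]/40; a=np.degrees(w)/k/10
        if n or max(abs(sh).max(),abs(a).max(),np.linalg.norm(sh)*.9)<=1: break
    print(k,"rows; d",sh.round(3),"a",a.round(3)); return k,sh,a
def log():
    s=manip.read_state(); print(round(s["clock"],2),"q",s["joints"].round(3),"p",s["eef_pos"].round(1),"r",s["eef_rot"].round(3),"F",s["wrist_force"].round(1),"gap",round(s["finger_gap"],1),"f",round(s["finger_force"],1))
E
python3 -c "
from h import *
log()"
```

```text
0.3 q [ 1.097  0.3    1.521  0.     1.321 -0.067] p [217.6 505.  189.5] r [-3.141 -0.     2.735] F [ 0.  0. -1.] gap 93.8 f 0.0
```

>>> jog_arm([
  {"dx":0,"dy":0,"dz":-1,"ax":0,"ay":1,"az":0,"gripper":0},
  {"dx":0,"dy":0,"dz":-1,"ax":0,"ay":1,"az":0,"gripper":0},
  {"dx":0,"dy":0,"dz":0,"ax":0,"ay":0,"az":0,"gripper":0},
])

```text
clock: 0.68
eef_pos: [226.4, 502.1, 270.7]
eef_rot: [3.138, -0.349, 2.732]
wrist_force: [0.0, 0.9, -0.9]
finger_gap: 94.1
finger_force: 0.0
```

```bash
python3 -c "
from h import *
log()"
```

```text
0.68 q [ 0.906  0.282  1.396  0.339  1.553 -0.277] p [226.4 502.1 270.7] r [ 3.138 -0.349  2.732] F [ 0.   0.9 -0.9] gap 94.1 f 0.0
```

Run:
```python
from h import *
R=Ro.from_euler("y",30,degrees=True)*Ro.from_euler("x",180,degrees=True)
z=R.apply([0,0,1]); g=np.array([539.5,31,30])+11*z; pre=g-130*z
print("grasp tcp",g.round(1),"pre",pre.round(1))
k,sh,a=plan(pre,R)
s,p,Q=cur()
for i in range(k):
    p=p+Q.apply(sh*40); Q=Q*Ro.from_rotvec(np.radians(a*10))
    if i%3==2 or i==k-1: print(p.round(0),Q.apply([0,0,1]).round(2))
```

```text
grasp tcp [534.   31.   20.5] pre [599.   31.  133.1]
20 rows; d [-0.734  0.792  0.042] a [ 0.069 -0.071  0.788]
[343. 540. 232.] [-0.3   0.09 -0.95]
[463. 526. 187.] [-0.32  0.04 -0.95]
[567. 461. 145.] [-0.34 -0.   -0.94]
[636. 357. 115.] [-0.39 -0.03 -0.92]
[662. 231. 103.] [-0.43 -0.04 -0.9 ]
[639. 105. 113.] [-0.48 -0.02 -0.88]
[599.  31. 133.] [-0.5   0.   -0.87]
```

Run:
```python
from h import *
import h
R=Ro.from_euler("y",30,degrees=True)*Ro.from_euler("x",180,degrees=True)
s,p,Q=cur()
w=(Q.inv()*R).as_rotvec()
mid=Q*Ro.from_rotvec(w/2)
k,sh,a=plan([430,300,330],mid,10)
for i in range(k):
    p=p+Q.apply(sh*40); Q=Q*Ro.from_rotvec(np.radians(a*10)); print(p.round(0),end='')
h.cur=lambda:(0,np.array([430,300,330.]),mid)
p,Q=np.array([430,300,330.]),mid
k,sh,a=plan([599,31,133],R,10)
for i in range(k):
    p=p+Q.apply(sh*40); Q=Q*Ro.from_rotvec(np.radians(a*10)); print(p.round(0),end='')
```

```text
10 rows; d [-0.696  0.118 -0.325] a [ 0.069 -0.071  0.788]
[256. 494. 273.][285. 483. 276.][312. 468. 280.][337. 450. 284.][360. 430. 288.][380. 407. 294.][398. 382. 301.][412. 355. 309.][423. 328. 319.][430. 300. 330.]10 rows; d [-0.03   0.964  0.298] a [ 0.069 -0.071  0.788]
[461. 291. 306.][490. 277. 281.][517. 259. 258.][541. 235. 235.][561. 208. 214.][578. 177. 194.][590. 143. 176.][598. 107. 159.][601.  69. 145.][599.  31. 133.]
```

>>> jog_arm([
  {"dx":-0.696,"dy":0.118,"dz":-0.325,"ax":0.069,"ay":-0.071,"az":0.788,"gripper":0},
  {"dx":-0.696,"dy":0.118,"dz":-0.325,"ax":0.069,"ay":-0.071,"az":0.788,"gripper":0},
  {"dx":-0.696,"dy":0.118,"dz":-0.325,"ax":0.069,"ay":-0.071,"az":0.788,"gripper":0},
  {"dx":-0.696,"dy":0.118,"dz":-0.325,"ax":0.069,"ay":-0.071,"az":0.788,"gripper":0},
  {"dx":-0.696,"dy":0.118,"dz":-0.325,"ax":0.069,"ay":-0.071,"az":0.788,"gripper":0},
  {"dx":-0.696,"dy":0.118,"dz":-0.325,"ax":0.069,"ay":-0.071,"az":0.788,"gripper":0},
  {"dx":-0.696,"dy":0.118,"dz":-0.325,"ax":0.069,"ay":-0.071,"az":0.788,"gripper":0},
  {"dx":-0.696,"dy":0.118,"dz":-0.325,"ax":0.069,"ay":-0.071,"az":0.788,"gripper":0},
  {"dx":-0.696,"dy":0.118,"dz":-0.325,"ax":0.069,"ay":-0.071,"az":0.788,"gripper":0},
  {"dx":-0.696,"dy":0.118,"dz":-0.325,"ax":0.069,"ay":-0.071,"az":0.788,"gripper":0},
])

```text
clock: 1.92
eef_pos: [428.5, 300.6, 327.9]
eef_rot: [-2.785, 0.089, 1.396]
wrist_force: [-0.4, -0.0, 0.5]
finger_gap: 94.1
finger_force: 0.0
```

Run:
```python
from h import *
log()
R=Ro.from_euler("y",30,degrees=True)*Ro.from_euler("x",180,degrees=True)
plan([599,31,133],R,10)
```

```text
1.93 q [0.464 0.395 1.124 0.153 1.958 0.689] p [428.5 300.6 327.9] r [-2.785  0.089  1.396] F [-0.4 -0.   0.5] gap 94.1 f 0.0
10 rows; d [-0.027  0.965  0.293] a [ 0.072 -0.067  0.786]
```

>>> jog_arm([
  {"dx":-0.03,"dy":0.964,"dz":0.295,"ax":0.07,"ay":-0.07,"az":0.787,"gripper":0},
  {"dx":-0.03,"dy":0.964,"dz":0.295,"ax":0.07,"ay":-0.07,"az":0.787,"gripper":0},
  {"dx":-0.03,"dy":0.964,"dz":0.295,"ax":0.07,"ay":-0.07,"az":0.787,"gripper":0},
  {"dx":-0.03,"dy":0.964,"dz":0.295,"ax":0.07,"ay":-0.07,"az":0.787,"gripper":0},
  {"dx":-0.03,"dy":0.964,"dz":0.295,"ax":0.07,"ay":-0.07,"az":0.787,"gripper":0},
  {"dx":-0.03,"dy":0.964,"dz":0.295,"ax":0.07,"ay":-0.07,"az":0.787,"gripper":0},
  {"dx":-0.03,"dy":0.964,"dz":0.295,"ax":0.07,"ay":-0.07,"az":0.787,"gripper":0},
  {"dx":-0.03,"dy":0.964,"dz":0.295,"ax":0.07,"ay":-0.07,"az":0.787,"gripper":0},
  {"dx":-0.03,"dy":0.964,"dz":0.295,"ax":0.07,"ay":-0.07,"az":0.787,"gripper":0},
  {"dx":-0.03,"dy":0.964,"dz":0.295,"ax":0.07,"ay":-0.07,"az":0.787,"gripper":0},
])

```text
clock: 3.18
eef_pos: [598.4, 31.7, 131.3]
eef_rot: [3.135, 0.526, -0.002]
wrist_force: [1.0, -0.8, -0.5]
finger_gap: 93.9
finger_force: 0.0
```

```bash
cat >> h.py <<'E'
D=[([1.097,.3,1.521,0,1.321,-.067],[217.6,505,189.5],[-3.141,0,2.735]),
([.906,.282,1.396,.339,1.553,-.277],[226.4,502.1,270.7],[3.138,-.349,2.732]),
([.464,.395,1.124,.153,1.958,.689],[428.5,300.6,327.9],[-2.785,.089,1.396])]
E
python3 - <<'E'
from h import *
from scipy.optimize import least_squares
log()
s=manip.read_state(); d=D+[(s["joints"],s["eef_pos"],s["eef_rot"])]
def f(x):
    a1,d1,a2,a3,L,o=x; e=[]
    for q,p,r in d:
        w=np.array(p)-L*Ro.from_euler("xyz",r).apply([0,0,1]); c,sn=np.cos(q[0]),np.sin(q[0])
        b=q[1]+q[2]
        e+=[w[0]*c+w[1]*sn-(a1+a2*np.sin(q[1])+a3*np.sin(b)-o*np.cos(b)), w[1]*c-w[0]*sn, w[2]-(d1+a2*np.cos(q[1])+a3*np.cos(b)+o*np.sin(b))]
    return e
x=least_squares(f,[0,300,400,400,250,0]); print(x.x.round(1),np.abs(x.fun).max())
R=Ro.from_euler("y",30,degrees=True)*Ro.from_euler("x",180,degrees=True)
plan([534,31,20.5],R,6)
E
```

```text
3.17 q [-0.004  0.826  0.947 -0.008  1.895  1.566] p [598.4  31.7 131.3] r [ 3.135e+00  5.260e-01 -2.000e-03] F [ 1.  -0.8 -0.5] gap 93.9 f 0.0
[  20.5  321.2  525.7  420.8  401.9 -126.9] 37.523818819663205
6 rows; d [-0.001  0.001  0.534] a [ 0.006  0.002 -0.002]
```

>>> jog_arm([
  {"dx":0,"dy":0,"dz":0.54,"ax":0,"ay":0,"az":0,"gripper":0},
  {"dx":0,"dy":0,"dz":0.54,"ax":0,"ay":0,"az":0,"gripper":0},
  {"dx":0,"dy":0,"dz":0.54,"ax":0,"ay":0,"az":0,"gripper":0},
  {"dx":0,"dy":0,"dz":0.54,"ax":0,"ay":0,"az":0,"gripper":0},
  {"dx":0,"dy":0,"dz":0.52,"ax":0,"ay":0,"az":0,"gripper":0},
  {"dx":0,"dy":0,"dz":0.5,"ax":0,"ay":0,"az":0,"gripper":0},
  {"dx":0,"dy":0,"dz":0,"ax":0,"ay":0,"az":0,"gripper":0},
])

```text
clock: 4.05
eef_pos: [533.7, 32.3, 21.7]
eef_rot: [3.138, 0.527, 0.004]
wrist_force: [-0.1, -0.7, 1.0]
finger_gap: 94.2
finger_force: 0.0
```

Run:
```python
from h import *
from scipy.optimize import least_squares
log()
c=cams.camera("side")["image"]; t=cams.camera("top")["image"]
o=np.zeros((420,800,3),np.uint8); o[:,:400]=cv2.resize(c[130:270,195:328][:,:,::-1],(400,420)); o[:,400:]=cv2.resize(t[140:270,195:318][:,:,::-1],(400,420)); cv2.imwrite("pics/g1.png",o)
s=manip.read_state(); d=D+[([-.004,.826,.947,-.008,1.895,1.566],[598.4,31.7,131.3],[3.135,.526,-.002]),(s["joints"],s["eef_pos"],s["eef_rot"])]
def f(x):
    a1,d1,a2,a3,L,o,l=x; e=[]
    for q,p,r in d:
        w=np.array(p)-L*Ro.from_euler("xyz",r).apply([0,0,1]); c,sn=np.cos(q[0]),np.sin(q[0])
        b=q[1]+q[2]
        e+=[w[0]*c+w[1]*sn-(a1+a2*np.sin(q[1])+a3*np.sin(b)-o*np.cos(b)), w[1]*c-w[0]*sn-l, w[2]-(d1+a2*np.cos(q[1])+a3*np.cos(b)+o*np.sin(b))]
    return e
x=least_squares(f,[0,300,400,400,250,0,30]); print(x.x.round(1),np.round(x.fun,1))
```

```text
4.05 q [-0.004  0.797  1.269 -0.007  1.603  1.564] p [533.7  32.3  21.7] r [3.138 0.527 0.004] F [-0.1 -0.7  1. ] gap 94.2 f 0.0
[-2.000e-01  2.211e+02  4.235e+02  4.479e+02  2.861e+02 -4.040e+01
  3.660e+01] [-0.   0.2 -0.  -0.1  0.1 -0.2 -0.   0.   0.1  0.1 -0.3  0.1 -0.   0.
  0. ]
```

View pics/g1.png

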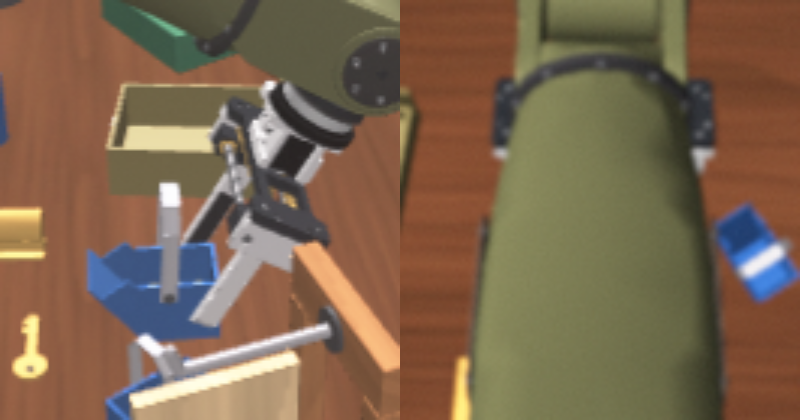

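The picture shows the fingers straddling the rear half of the scoop (side crop, around (205,300)), clear of the bail. Closing.

>>> jog_arm([
  {"dx":0,"dy":0,"dz":0,"ax":0,"ay":0,"az":0,"gripper":1},
  {"dx":0,"dy":0,"dz":0,"ax":0,"ay":0,"az":0,"gripper":1},
  {"dx":0,"dy":0,"dz":0,"ax":0,"ay":0,"az":0,"gripper":1},
  {"dx":0,"dy":0,"dz":0,"ax":0,"ay":0,"az":0,"gripper":1},
  {"dx":0,"dy":0,"dz":0,"ax":0,"ay":0,"az":0,"gripper":1},
  {"dx":0,"dy":0,"dz":0,"ax":0,"ay":0,"az":0,"gripper":1},
], squeeze=40)

```text
clock: 4.9
eef_pos: [535.2, 31.8, 23.3]
eef_rot: [3.14, 0.524, 0.003]
wrist_force: [1.2, 0.5, 1.0]
finger_gap: 55.7
finger_force: 40.0
```

```bash
cat >> h.py <<'E'
from scipy.optimize import least_squares
a2,a3,Lt,of,lat,dz1=423.5,447.9,286.1,-40.4,36.6,221.1
LIM=np.array([[-3.03,3.03],[-.79,2.21],[.23,2.52],[-1.04,4.18],[0,3.07],[-2.55,2.55]])
def fk(q):
    b=q[1]+q[2]; r=a2*np.sin(q[1])+a3*np.sin(b)-of*np.cos(b); z=dz1+a2*np.cos(q[1])+a3*np.cos(b)+of*np.sin(b)
    R=Ro.from_euler("z",q[0])*Ro.from_euler("y",b)*Ro.from_euler("z",q[3])*Ro.from_euler("y",q[4])*Ro.from_euler("z",-q[5]+np.pi/2)
    w=Ro.from_euler("z",q[0]).apply([r,lat,z]); return w+Lt*R.apply([0,0,1]),R
def ik(p,R,q0):
    def e(q):
        P,Q=fk(q); return np.r_[(P-p)/100,(Q.inv()*R).as_rotvec()]
    x=least_squares(e,np.clip(q0,LIM[:,0]+.01,LIM[:,1]-.01),bounds=(LIM[:,0],LIM[:,1])); return x.x,np.abs(x.fun).max()
E
python3 - <<'E'
from h import *
log(); s=manip.read_state()
for v in (-1,1):
    pass
P,Q=fk(s["joints"]); print(P.round(1),Q.as_euler("xyz").round(3))
q=np.array(D[1][0]);P,Q=fk(q); print(P.round(1),Q.as_euler("xyz").round(3),D[1])
E
```

```text
4.9 q [-0.006  0.795  1.266 -0.006  1.604  1.563] p [535.2  31.8  23.3] r [3.14e+00 5.24e-01 3.00e-03] F [1.2 0.5 1. ] gap 55.7 f 40.0
[535.4  31.8  23.2] [-3.131 -0.524  3.126]
[226.4 502.4 271. ] [-2.955 -0.298  2.15 ] ([0.906, 0.282, 1.396, 0.339, 1.553, -0.277], [226.4, 502.1, 270.7], [3.138, -0.349, 2.732])
```

```bash
sed -i 's/-q\[5\]+np.pi/q[5]+np.pi/' h.py
cat >> h.py <<'E'
T_OFF=np.array([7.7,0,23.3]); LIP=np.array([-75,0,60])
def tool(psi,th,lip):
    Rs=Ro.from_euler("z",psi,degrees=True)*Ro.from_euler("y",-th,degrees=True)
    return np.array(lip)+Rs.apply(T_OFF-LIP), Rs*Ro.from_euler("y",30,degrees=True)*Ro.from_euler("x",180,degrees=True)
E
python3 - <<'E'
from h import *
s=manip.read_state()
P,Q=fk(s["joints"]); print(P.round(1),Q.as_euler("xyz").round(3))
for psi in (60,75,90,105,120):
    q=s["joints"]; print(psi)
    for yw,th,z in ((0,0,190),(psi/2,0,190),(psi,0,190),(psi,25,130),(psi,50,85),(psi,80,62),(psi,110,55),(psi,120,55)):
        y=yw/psi; lip=np.array([452,31.8,z])*(1-y)+y*np.array([560,284,z])
        p,R=tool(yw,th,lip); q,e=ik(p,R,q); print(th,p.round(0),q.round(2),round(e,4))
E
```

```text
[535.4  31.8  23.2] [3.14e+00 5.24e-01 3.00e-03]
60
0 [535.  32. 153.] [-0.01  0.65  1.19 -0.    1.83  1.56] 0.0
0 [578. 199. 153.] [ 0.32  0.83  0.88 -0.11  1.94  1.35] 0.0
0 [601. 356. 153.] [ 0.57  1.09  0.42 -0.26  2.09  1.02] 0.0
25 [605. 362. 132.] [ 0.51  0.76  0.98 -0.05  1.48  1.03] 0.0
50 [601. 354. 125.] [0.39 0.51 1.42 0.26 0.94 0.79] 0.0
80 [585. 328. 137.] [ 0.21  0.37  1.82  1.2   0.66 -0.16] 0.0
110 [563. 289. 145.] [ 0.02  0.51  2.04  1.94  1.13 -1.02] 0.0
120 [555. 276. 145.] [-0.02  0.63  2.05  2.03  1.35 -1.16] 0.0
75
0 [535.  32. 153.] [-0.01  0.65  1.19 -0.    1.83  1.56] 0.0
0 [572. 208. 153.] [ 0.36  0.82  0.91 -0.16  1.92  1.26] 0.0
0 [581. 364. 153.] [ 0.64  0.97  0.64 -0.34  1.93  0.84] 0.0
25 [583. 371. 132.] [ 0.54  0.71  1.05 -0.06  1.44  0.81] 0.0
50 [581. 363. 125.] [0.39 0.52 1.41 0.32 1.02 0.51] 0.0
80 [573. 333. 137.] [ 0.16  0.44  1.72  1.1   0.9  -0.27] 0.0
110 [562. 290. 145.] [-0.04  0.6   1.87  1.64  1.3  -0.89] 0.0
120 [558. 275. 145.] [-0.08  0.7   1.87  1.73  1.47 -1.01] 0.0
90
0 [535.  32. 153.] [-0.01  0.65  1.19 -0.    1.83  1.56] 0.0
0 [
[... 722 characters left out ...]
2  -0.01] 0.0
80 [547. 333. 137.] [ 0.14  0.6   1.46  0.89  1.35 -0.46] 0.0
110 [558. 290. 145.] [-0.03  0.82  1.44  1.25  1.68 -0.73] 0.0
120 [562. 275. 145.] [-0.06  0.91  1.41  1.35  1.8  -0.78] 0.0
120
0 [535.  32. 153.] [-0.01  0.65  1.19 -0.    1.83  1.56] 0.0
0 [547. 230. 153.] [ 0.47  0.73  1.05 -0.28  1.8   0.99] 0.0
0 [519. 356. 153.] [ 0.76  0.6   1.27 -0.51  1.43  0.36] 0.0
25 [515. 362. 132.] [ 0.59  0.53  1.34 -0.09  1.28  0.1 ] 0.0
50 [519. 354. 125.] [ 0.38  0.55  1.37  0.36  1.29 -0.25] 0.0
80 [535. 328. 137.] [ 0.16  0.69  1.32  0.8   1.55 -0.56] 0.0
110 [557. 289. 145.] [ 0.01  0.94  1.2   1.13  1.89 -0.69] 0.0
120 [565. 276. 145.] [-0.01  1.04  1.15  1.24  2.   -0.69] 0.0
```

>>> jog_arm([
  {"dx":-0.2,"dy":0,"dz":-0.35,"ax":0,"ay":0,"az":0,"gripper":1},
  {"dx":-0.45,"dy":0,"dz":-0.78,"ax":0,"ay":0,"az":0,"gripper":1},
  {"dx":-0.45,"dy":0,"dz":-0.78,"ax":0,"ay":0,"az":0,"gripper":1},
  {"dx":-0.45,"dy":0,"dz":-0.78,"ax":0,"ay":0,"az":0,"gripper":1},
  {"dx":-0.2,"dy":0,"dz":-0.35,"ax":0,"ay":0,"az":0,"gripper":1},
])

```text
clock: 5.52
eef_pos: [535.9, 31.9, 165.9]
eef_rot: [3.14, 0.521, 0.003]
wrist_force: [0.3, -0.3, -4.7]
finger_gap: 55.9
finger_force: 40.0
```

Run:
```python
from h import *
log()
p,R=tool(90,0,[562,284,195]); k,sh,a=plan(p,R,10)
s,p,Q=cur()
for i in range(k):
    p=p+Q.apply(sh*40); Q=Q*Ro.from_rotvec(np.radians(a*10)); print(p.round(0),end='')
```

```text
5.53 q [-0.006  0.641  1.172 -0.006  1.85   1.562] p [535.9  31.9 165.9] r [3.14e+00 5.21e-01 3.00e-03] F [ 0.3 -0.3 -4.7] gap 55.9 f 40.0
10 rows; d [ 0.58  -0.658 -0.313] a [-0.447 -0.001 -0.778]
[562.  58. 165.][584.  89. 164.][601. 122. 164.][612. 157. 163.][618. 194. 162.][618. 231. 161.][612. 268. 161.][601. 303. 160.][584. 337. 159.][562. 367. 158.]
```

>>> jog_arm([
  {"dx":0.58,"dy":-0.66,"dz":-0.31,"ax":-0.447,"ay":0,"az":-0.778,"gripper":1},
  {"dx":0.58,"dy":-0.66,"dz":-0.31,"ax":-0.447,"ay":0,"az":-0.778,"gripper":1},
  {"dx":0.58,"dy":-0.66,"dz":-0.31,"ax":-0.447,"ay":0,"az":-0.778,"gripper":1},
  {"dx":0.58,"dy":-0.66,"dz":-0.31,"ax":-0.447,"ay":0,"az":-0.778,"gripper":1},
  {"dx":0.58,"dy":-0.66,"dz":-0.31,"ax":-0.447,"ay":0,"az":-0.778,"gripper":1},
  {"dx":0.58,"dy":-0.66,"dz":-0.31,"ax":-0.447,"ay":0,"az":-0.778,"gripper":1},
  {"dx":0.58,"dy":-0.66,"dz":-0.31,"ax":-0.447,"ay":0,"az":-0.778,"gripper":1},
  {"dx":0.58,"dy":-0.66,"dz":-0.31,"ax":-0.447,"ay":0,"az":-0.778,"gripper":1},
  {"dx":0.58,"dy":-0.66,"dz":-0.31,"ax":-0.447,"ay":0,"az":-0.778,"gripper":1},
  {"dx":0.58,"dy":-0.66,"dz":-0.31,"ax":-0.447,"ay":0,"az":-0.778,"gripper":1},
])

```text
clock: 6.78
eef_pos: [559.5, 368.1, 153.8]
eef_rot: [-3.136, 0.524, 1.578]
wrist_force: [0.5, 1.2, -3.9]
finger_gap: 55.7
finger_force: 40.0
```

Run:
```python
from h import *
log()
import h
s,p,Q=cur()
c=cams.camera("side");cv2.imwrite("pics/p0.png",cv2.resize(c["image"][60:270,130:330][:,:,::-1],None,fx=2.8,fy=2.8))
for th,z,n in ((25,140,3),(55,88,4),(85,65,4),(115,55,4)):
    h.cur=lambda:(0,p,Q)
    t,R=tool(90,th,[562,284,z]); k,sh,a=plan(t,R,n); p,Q=t,R
```

```text
6.78 q [ 0.692  0.852  0.85  -0.403  1.777  0.67 ] p [559.5 368.1 153.8] r [-3.136  0.524  1.578] F [ 0.5  1.2 -3.9] gap 55.7 f 40.0
3 rows; d [0.087 0.021 0.074] a [-0.006  0.833  0.011]
4 rows; d [-0.086  0.     0.035] a [-0.    0.75 -0.  ]
4 rows; d [-0.136  0.    -0.174] a [-0.    0.75  0.  ]
4 rows; d [-0.108  0.    -0.266] a [-0.    0.75 -0.  ]
```

View pics/p0.png

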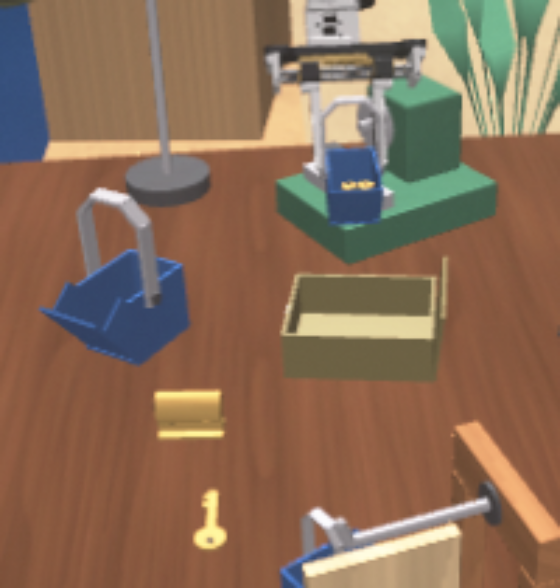

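The scoop is held upright at (355,185) with plugs visible, its lip over the tin at (365,320). Tipping in stages.

>>> jog_arm([
  {"dx":0.087,"dy":0.02,"dz":0.074,"ax":0,"ay":0.833,"az":0,"gripper":1},
  {"dx":0.087,"dy":0.02,"dz":0.074,"ax":0,"ay":0.833,"az":0,"gripper":1},
  {"dx":0.087,"dy":0.02,"dz":0.074,"ax":0,"ay":0.833,"az":0,"gripper":1},
  {"dx":-0.086,"dy":0,"dz":0.035,"ax":0,"ay":0.75,"az":0,"gripper":1},
  {"dx":-0.086,"dy":0,"dz":0.035,"ax":0,"ay":0.75,"az":0,"gripper":1},
  {"dx":-0.086,"dy":0,"dz":0.035,"ax":0,"ay":0.75,"az":0,"gripper":1},
  {"dx":-0.086,"dy":0,"dz":0.035,"ax":0,"ay":0.75,"az":0,"gripper":1},
])

```text
clock: 7.7
eef_pos: [562.7, 359.9, 135.8]
eef_rot: [-3.138, -0.441, 1.567]
wrist_force: [0.2, 0.6, -3.8]
finger_gap: 55.6
finger_force: 40.0
```

Run:
```python
from h import *
log()
import h
s,p,Q=cur()
off=Q.inv()
# lip now
L=p+Q.apply((Ro.from_euler("y",30,degrees=True)*Ro.from_euler("x",180,degrees=True)).inv().apply(LIP-T_OFF)); print("lip",L.round(0))
for th,z,n in ((85,65,4),(115,55,4)):
    h.cur=lambda:(0,p,Q)
    t,R=tool(90,th,[562,284,z]); k,sh,a=plan(t,R,n); p,Q=t,R
```

```text
7.7 q [0.339 0.508 1.425 0.469 1.102 0.15 ] p [562.7 359.9 135.8] r [-3.138 -0.441  1.567] F [ 0.2  0.6 -3.8] gap 55.6 f 40.0
lip [562. 283.  89.]
4 rows; d [-0.132 -0.005 -0.163] a [-0.002  0.744 -0.005]
4 rows; d [-0.108  0.    -0.266] a [-0.    0.75 -0.  ]
```

>>> jog_arm([
  {"dx":-0.132,"dy":0,"dz":-0.163,"ax":0,"ay":0.745,"az":0,"gripper":1},
  {"dx":-0.132,"dy":0,"dz":-0.163,"ax":0,"ay":0.745,"az":0,"gripper":1},
  {"dx":-0.132,"dy":0,"dz":-0.163,"ax":0,"ay":0.745,"az":0,"gripper":1},
  {"dx":-0.132,"dy":0,"dz":-0.163,"ax":0,"ay":0.745,"az":0,"gripper":1},
  {"dx":-0.108,"dy":0,"dz":-0.266,"ax":0,"ay":0.75,"az":0,"gripper":1},
  {"dx":-0.108,"dy":0,"dz":-0.266,"ax":0,"ay":0.75,"az":0,"gripper":1},
  {"dx":-0.108,"dy":0,"dz":-0.266,"ax":0,"ay":0.75,"az":0,"gripper":1},
  {"dx":-0.108,"dy":0,"dz":-0.266,"ax":0,"ay":0.75,"az":0,"gripper":1},
  {"dx":0,"dy":0,"dz":0,"ax":0,"ay":0,"az":0,"gripper":1},
  {"dx":0,"dy":0,"dz":0,"ax":0,"ay":0,"az":0,"gripper":1},
])

```text
clock: 8.95
eef_pos: [563.1, 283.3, 146.3]
eef_rot: [-3.118, -1.478, 1.546]
wrist_force: [0.5, -0.6, -1.4]
finger_gap: 55.5
finger_force: 40.0
```

Run:
```python
from h import *
log()
c=cams.camera("side");t=cams.camera("top")
o=np.zeros((500,800,3),np.uint8); o[:,:400]=cv2.resize(c["image"][90:240,200:320][:,:,::-1],(400,500)); o[:,400:]=cv2.resize(t["image"][130:255,120:220][:,:,::-1],(400,500));cv2.imwrite("pics/p1.png",o)
```

```text
8.95 q [-0.068  0.753  1.648  1.458  1.548 -0.83 ] p [563.1 283.3 146.3] r [-3.118 -1.478  1.546] F [ 0.5 -0.6 -1.4] gap 55.5 f 40.0
```

View pics/p1.png

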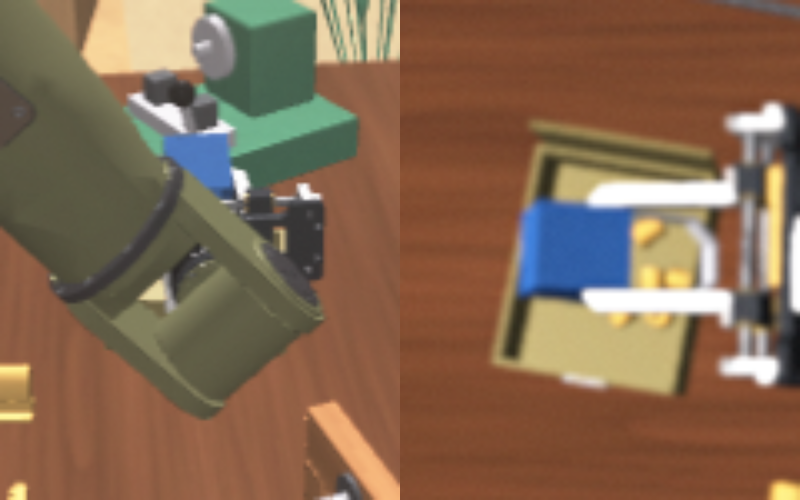

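Plugs are visible in the tin at (648,230), (650,278), (680,280), (620,318) and (657,318); the tool weight fell by about 2 N. Tip back, then count.

Run:
```python
from h import *
import h
s,p,Q=cur()
for th,z,n in ((75,75,4),(40,115,4),(0,195,4)):
    h.cur=lambda:(0,p,Q)
    t,R=tool(90,th,[562,284,z]); k,sh,a=plan(t,R,n); p,Q=t,R
```

```text
4 rows; d [ 0.116 -0.006  0.346] a [-0.    -0.993 -0.001]
4 rows; d [ 0.144 -0.     0.13 ] a [-0.    -0.875 -0.   ]
4 rows; d [-0.037  0.    -0.114] a [-0. -1. -0.]
```

>>> jog_arm([
  {"dx":0.116,"dy":0,"dz":0.346,"ax":0,"ay":-0.993,"az":0,"gripper":1},
  {"dx":0.116,"dy":0,"dz":0.346,"ax":0,"ay":-0.993,"az":0,"gripper":1},
  {"dx":0.116,"dy":0,"dz":0.346,"ax":0,"ay":-0.993,"az":0,"gripper":1},
  {"dx":0.116,"dy":0,"dz":0.346,"ax":0,"ay":-0.993,"az":0,"gripper":1},
  {"dx":0.144,"dy":0,"dz":0.13,"ax":0,"ay":-0.875,"az":0,"gripper":1},
  {"dx":0.144,"dy":0,"dz":0.13,"ax":0,"ay":-0.875,"az":0,"gripper":1},
  {"dx":0.144,"dy":0,"dz":0.13,"ax":0,"ay":-0.875,"az":0,"gripper":1},
  {"dx":0.144,"dy":0,"dz":0.13,"ax":0,"ay":-0.875,"az":0,"gripper":1},
])

```text
clock: 10.05
eef_pos: [563.3, 371.2, 141.6]
eef_rot: [3.14, -0.173, 1.57]
wrist_force: [-0.0, 0.1, -2.0]
finger_gap: 55.7
finger_force: 40.0
```

>>> jog_arm([
  {"dx":-0.037,"dy":0,"dz":-0.114,"ax":0,"ay":-1,"az":0,"gripper":1},
  {"dx":-0.037,"dy":0,"dz":-0.114,"ax":0,"ay":-1,"az":0,"gripper":1},
  {"dx":-0.037,"dy":0,"dz":-0.114,"ax":0,"ay":-1,"az":0,"gripper":1},
  {"dx":-0.037,"dy":0,"dz":-0.114,"ax":0,"ay":-1,"az":0,"gripper":1},
])

```text
clock: 10.55
eef_pos: [562.9, 367.2, 160.0]
eef_rot: [3.14, 0.524, 1.569]
wrist_force: [0.8, -0.3, -2.4]
finger_gap: 55.7
finger_force: 40.0
```

Run:
```python
from h import *
log()
import h
c=cams.camera("side")
o=cv2.resize(c["image"][110:220,210:320][:,:,::-1],(600,600),interpolation=2);cv2.imwrite("pics/p2.png",o)
s,p,Q=cur()
R=Ro.from_euler("y",30,degrees=True)*Ro.from_euler("x",180,degrees=True)
k,sh,a=plan([535.5,31.5,160],R,10)
for i in range(k):
    p=p+Q.apply(sh*40); Q=Q*Ro.from_rotvec(np.radians(a*10)); print(p.round(0),end='')
```

```text
10.55 q [ 0.689  0.852  0.836 -0.408  1.787  0.669] p [562.9 367.2 160. ] r [3.14  0.524 1.569] F [ 0.8 -0.3 -2.4] gap 55.7 f 40.0
10 rows; d [-0.657  0.553  0.378] a [0.455 0.007 0.778]
[583. 338. 158.][600. 305. 158.][612. 269. 158.][618. 232. 159.][618. 195. 159.][612. 158. 159.][601. 122. 160.][584.  89. 160.][562.  58. 160.][536.  32. 160.]
```

View pics/p2.png

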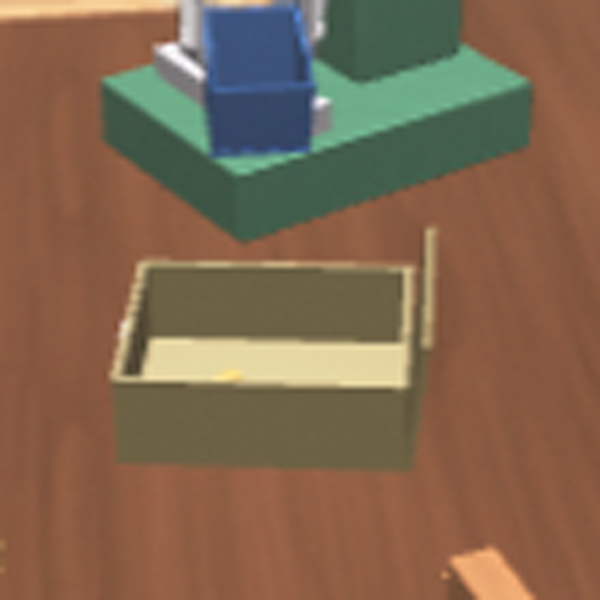

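The scoop looks empty (inside at (255,50) all blue), and a plug shows in the tin at (232,376). Back to the bench spot.

>>> jog_arm([
  {"dx":-0.657,"dy":0.553,"dz":0.378,"ax":0.455,"ay":0.007,"az":0.778,"gripper":1},
  {"dx":-0.657,"dy":0.553,"dz":0.378,"ax":0.455,"ay":0.007,"az":0.778,"gripper":1},
  {"dx":-0.657,"dy":0.553,"dz":0.378,"ax":0.455,"ay":0.007,"az":0.778,"gripper":1},
  {"dx":-0.657,"dy":0.553,"dz":0.378,"ax":0.455,"ay":0.007,"az":0.778,"gripper":1},
  {"dx":-0.657,"dy":0.553,"dz":0.378,"ax":0.455,"ay":0.007,"az":0.778,"gripper":1},
  {"dx":-0.657,"dy":0.553,"dz":0.378,"ax":0.455,"ay":0.007,"az":0.778,"gripper":1},
  {"dx":-0.657,"dy":0.553,"dz":0.378,"ax":0.455,"ay":0.007,"az":0.778,"gripper":1},
  {"dx":-0.657,"dy":0.553,"dz":0.378,"ax":0.455,"ay":0.007,"az":0.778,"gripper":1},
  {"dx":-0.657,"dy":0.553,"dz":0.378,"ax":0.455,"ay":0.007,"az":0.778,"gripper":1},
  {"dx":-0.657,"dy":0.553,"dz":0.378,"ax":0.455,"ay":0.007,"az":0.778,"gripper":1},
])

```text
clock: 11.85
eef_pos: [536.1, 28.4, 156.0]
eef_rot: [-3.124, 0.521, -0.0]
wrist_force: [0.8, -0.5, -1.7]
finger_gap: 55.8
finger_force: 40.0
```

Run:
```python
from h import *
log()
R=Ro.from_euler("y",30,degrees=True)*Ro.from_euler("x",180,degrees=True)
plan([535.5,31.5,30],R,5)
t=cams.camera("top"); im=t["image"][165:235,135:205]; cv2.imwrite("pics/tin.png",cv2.resize(im[:,:,::-1],(600,600),interpolation=2))
hsv=cv2.cvtColor(im,cv2.COLOR_RGB2HSV); m=cv2.inRange(hsv,(12,130,170),(28,255,255)); n,_,st,ce=cv2.connectedComponentsWithStats(m); print(st[1:,4],ce[1:].round(0).tolist())
```

```text
11.85 q [-0.02   0.648  1.183  0.008  1.831  1.556] p [536.1  28.4 156. ] r [-3.124  0.521 -0.   ] F [ 0.8 -0.5 -1.7] gap 55.8 f 40.0
5 rows; d [ 0.311 -0.01   0.548] a [-0.02  -0.003 -0.   ]
[33 41 97 39] [[58.0, 14.0], [46.0, 22.0], [51.0, 38.0], [39.0, 42.0]]
```

View pics/tin.png

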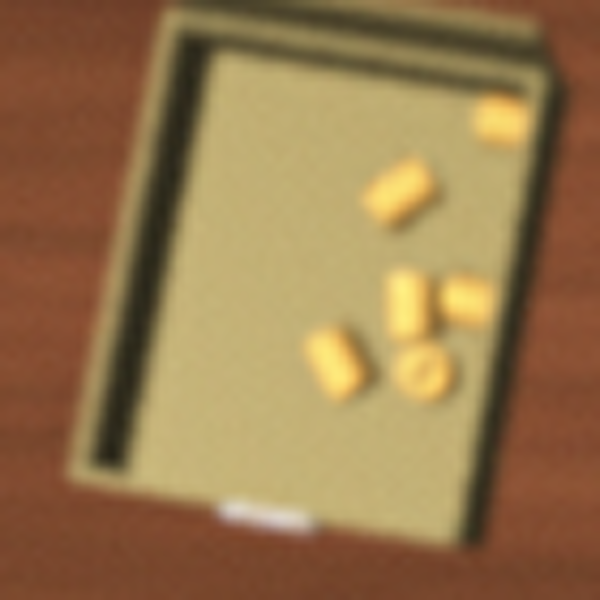

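>>> jog_arm([
  {"dx":0.311,"dy":0,"dz":0.548,"ax":-0.02,"ay":0,"az":0,"gripper":1},
  {"dx":0.311,"dy":0,"dz":0.548,"ax":-0.02,"ay":0,"az":0,"gripper":1},
  {"dx":0.311,"dy":0,"dz":0.548,"ax":-0.02,"ay":0,"az":0,"gripper":1},
  {"dx":0.311,"dy":0,"dz":0.548,"ax":-0.02,"ay":0,"az":0,"gripper":1},
  {"dx":0.311,"dy":0,"dz":0.548,"ax":-0.02,"ay":0,"az":0,"gripper":1},
  {"dx":0,"dy":0,"dz":0,"ax":0,"ay":0,"az":0,"gripper":1},
])

```text
clock: 12.65
eef_pos: [535.0, 30.6, 28.7]
eef_rot: [-3.141, 0.525, 0.006]
wrist_force: [0.8, -0.2, -2.4]
finger_gap: 56.2
finger_force: 40.0
```

```bash
python3 -c "
from h import *
log()"
```

```text
12.65 q [-0.008  0.788  1.265 -0.007  1.613  1.559] p [535.   30.6  28.7] r [-3.141  0.525  0.006] F [ 0.8 -0.2 -2.4] gap 56.2 f 40.0
```

All six plugs are in the tin: (500,118), (400,193), (410,303), (468,300), (425,370), (337,362). Lower the last few millimetres and watch the force.

>>> jog_arm([
  {"dx":0.025,"dy":0,"dz":0.043,"ax":0,"ay":0,"az":0,"gripper":1},
  {"dx":0.025,"dy":0,"dz":0.043,"ax":0,"ay":0,"az":0,"gripper":1},
  {"dx":0,"dy":0,"dz":0,"ax":0,"ay":0,"az":0,"gripper":1},
])

```text
clock: 13.02
eef_pos: [535.6, 30.2, 25.6]
eef_rot: [-3.141, 0.523, 0.006]
wrist_force: [-0.3, -0.3, -2.4]
finger_gap: 55.4
finger_force: 40.0
```

>>> jog_arm([
  {"dx":0.018,"dy":0,"dz":0.032,"ax":0,"ay":0,"az":0,"gripper":1},
  {"dx":0,"dy":0,"dz":0,"ax":0,"ay":0,"az":0,"gripper":1},
])

```text
clock: 13.28
eef_pos: [535.3, 30.2, 23.6]
eef_rot: [-3.141, 0.524, 0.006]
wrist_force: [-0.6, -0.2, -2.1]
finger_gap: 55.3
finger_force: 40.0
```

>>> jog_arm([
  {"dx":0.012,"dy":0,"dz":0.022,"ax":0,"ay":0,"az":0,"gripper":1},
  {"dx":0,"dy":0,"dz":0,"ax":0,"ay":0,"az":0,"gripper":1},
])

```text
clock: 13.52
eef_pos: [535.5, 30.2, 23.3]
eef_rot: [-3.141, 0.524, 0.006]
wrist_force: [-0.2, 0.5, 4.9]
finger_gap: 55.8
finger_force: 40.0
```

>>> jog_arm([
  {"dx":0.012,"dy":0,"dz":0.022,"ax":0,"ay":0,"az":0,"gripper":1},
  {"dx":0,"dy":0,"dz":0,"ax":0,"ay":0,"az":0,"gripper":1},
])

```text
clock: 13.78
eef_pos: [535.5, 30.2, 23.2]
eef_rot: [-3.141, 0.524, 0.006]
wrist_force: [-2.7, -0.5, 12.8]
finger_gap: 56.1
finger_force: 40.0
```

On the bench. Release and back out along the fingers.

>>> jog_arm([
  {"dx":0,"dy":0,"dz":0,"ax":0,"ay":0,"az":0,"gripper":0},
  {"dx":0,"dy":0,"dz":0,"ax":0,"ay":0,"az":0,"gripper":0},
  {"dx":0,"dy":0,"dz":0,"ax":0,"ay":0,"az":0,"gripper":0},
  {"dx":0,"dy":0,"dz":0,"ax":0,"ay":0,"az":0,"gripper":0},
  {"dx":0,"dy":0,"dz":-0.5,"ax":0,"ay":0,"az":0,"gripper":0},
  {"dx":0,"dy":0,"dz":-1,"ax":0,"ay":0,"az":0,"gripper":0},
  {"dx":0,"dy":0,"dz":-1,"ax":0,"ay":0,"az":0,"gripper":0},
  {"dx":0,"dy":0,"dz":-1,"ax":0,"ay":0,"az":0,"gripper":0},
  {"dx":0,"dy":0,"dz":-1,"ax":0,"ay":0,"az":0,"gripper":0},
])

```text
clock: 14.9
eef_pos: [625.8, 30.6, 178.6]
eef_rot: [-3.141, 0.524, 0.006]
wrist_force: [-0.2, -1.0, -0.1]
finger_gap: 93.8
finger_force: 0.0
```

Run:
```python
from h import *
log()
c=cams.camera("side")["image"]
cv2.imwrite("pics/b.png",cv2.resize(c[180:250,215:285][:,:,::-1],(600,600),interpolation=2))
h=cv2.cvtColor(c,cv2.COLOR_RGB2HSV)[180:250,215:285]
```

```text
14.9 q [-0.007  0.872  0.759 -0.007  2.035  1.557] p [625.8  30.6 178.6] r [-3.141  0.524  0.006] F [-0.2 -1.  -0.1] gap 93.8 f 0.0
```

Run:
```python
from h import *
c=cams.camera("side"); hsv=cv2.cvtColor(c["image"],cv2.COLOR_RGB2HSV).astype(int)
o_,_=ray(c,[[0,0]])
for r in range(184,236,3):
    row=hsv[r,235:285]; k=np.where((row[:,1]<70)&(row[:,2]>90))[0]+235
    if len(k):
        o,d=ray(c,[[k.min()-.5,r],[k.max()+.5,r]]); t=(-2-o[1])/d[:,1]; P=o+d*t[:,None]; print(r,k.min(),k.max(),len(k),P[:,[0,2]].round(0).tolist())
b=cv2.inRange(hsv.astype(np.uint8),(105,100,40),(125,255,255))[195:245,215:290]
y,x=np.where(b); print("blue bbox",x.min()+215,x.max()+215,y.min()+195,y.max()+195)
t=cams.camera("top"); hs=cv2.cvtColor(t["image"],cv2.COLOR_RGB2HSV)
m=cv2.inRange(hs,(105,100,40),(125,255,255))[200:245,240:280]; y,x=np.where(m); print(len(x), x.min(initial=99)+240,x.max(initial=0)+240,y.min(initial=99)+200,y.max(initial=0)+200)
```

```text
193 238 244 7 [[489.0, 162.0], [506.0, 161.0]]
196 238 245 8 [[489.0, 154.0], [508.0, 152.0]]
199 238 246 9 [[489.0, 145.0], [510.0, 143.0]]
202 239 247 9 [[491.0, 136.0], [512.0, 134.0]]
205 240 248 9 [[493.0, 127.0], [514.0, 125.0]]
208 241 250 10 [[495.0, 118.0], [519.0, 116.0]]
211 235 266 19 [[480.0, 110.0], [557.0, 104.0]]
214 243 267 7 [[499.0, 99.0], [560.0, 94.0]]
217 244 267 7 [[501.0, 90.0], [560.0, 85.0]]
220 245 251 7 [[503.0, 80.0], [520.0, 79.0]]
223 246 268 8 [[505.0, 71.0], [562.0, 66.0]]
226 247 253 7 [[507.0, 61.0], [524.0, 59.0]]
229 248 254 4 [[509.0, 51.0], [527.0, 50.0]]
232 268 268 1 [[559.0, 37.0], [562.0, 37.0]]
blue bbox 224 267 211 243
0 339 240 299 200
```

Run:
```python
from h import *
import h
s,p,Q=cur()
def T(a,psi=0): return Ro.from_euler("z",psi,degrees=True)*Ro.from_euler("y",a,degrees=True)*Ro.from_euler("x",180,degrees=True)
for t,a,n in (([570,30.3,255],5,3),([487.5,30.3,196],-12.6,3),([511.4,30.3,88],-12.6,4)):
    h.cur=lambda:(0,p,Q)
    plan(t,T(a),n); p,Q=np.array(t),T(a); print(ik(p,Q,s["joints"]))
```

```text
3 rows; d [-0.676  0.001 -0.425] a [0.003 0.829 0.01 ]
(array([-1.05924427e-02,  3.65668179e-01,  1.28631145e+00, -9.23192136e-04,
        1.57687461e+00,  1.56023858e+00]), np.float64(1.358579915233804e-12))
3 rows; d [-0.697 -0.     0.483] a [-0.     0.587  0.   ]
(array([-0.0148288 ,  0.01880908,  1.8480386 ,  0.00371876,  1.05485986,
        1.55448995]), np.float64(1.610100941462633e-13))
4 rows; d [-0.001  0.     0.691] a [0. 0. 0.]
(array([-0.01403863,  0.20824902,  1.91167894,  0.00426157,  0.80177873,
        1.55413212]), np.float64(5.162537064506978e-15))
```

>>> jog_arm([
  {"dx":-0.676,"dy":0,"dz":-0.425,"ax":0,"ay":0.829,"az":0,"gripper":0},
  {"dx":-0.676,"dy":0,"dz":-0.425,"ax":0,"ay":0.829,"az":0,"gripper":0},
  {"dx":-0.676,"dy":0,"dz":-0.425,"ax":0,"ay":0.829,"az":0,"gripper":0},
  {"dx":-0.697,"dy":0,"dz":0.483,"ax":0,"ay":0.587,"az":0,"gripper":0},
  {"dx":-0.697,"dy":0,"dz":0.483,"ax":0,"ay":0.587,"az":0,"gripper":0},
  {"dx":-0.697,"dy":0,"dz":0.483,"ax":0,"ay":0.587,"az":0,"gripper":0},
  {"dx":0,"dy":0,"dz":0,"ax":0,"ay":0,"az":0,"gripper":0},
])

```text
clock: 15.92
eef_pos: [482.2, 30.0, 192.0]
eef_rot: [-3.141, -0.212, 0.005]
wrist_force: [-0.6, 0.3, 0.4]
finger_gap: 93.8
finger_force: 0.0
```

Run:
```python
from h import *
log()
plan([511.4,30.3,88],Ro.from_euler("y",-12.6,degrees=True)*Ro.from_euler("x",180,degrees=True),4)
c=cams.camera("side"); hsv=cv2.cvtColor(c["image"],cv2.COLOR_RGB2HSV)
b=cv2.inRange(hsv,(105,100,40),(125,255,255))[195:245,215:290]
ct=max(cv2.findContours(b,0,2)[0],key=cv2.contourArea).reshape(-1,2)+[215,195]
lr=ct[np.argmax(ct@[1,1])]; print("back bottom near corner",lr,onz(c,[lr+[.5,.5]],0).round(1))
ur=ct[np.argmax(ct@[1,-1])]; print("back top",ur,onz(c,[ur],60).round(1))
```

```text
15.93 q [-0.017  0.016  1.86   0.006  1.054  1.546] p [482.2  30.  192. ] r [-3.141 -0.212  0.005] F [-0.6  0.3  0.4] gap 93.8 f 0.0
4 rows; d [ 0.04  -0.001  0.674] a [-0.002  0.011  0.008]
back bottom near corner [267 241] [[559.7   3.7   0. ]]
back top [265 212] [[558.2  51.2  60. ]]
```

>>> jog_arm([
  {"dx":0.08,"dy":0,"dz":0.674,"ax":0,"ay":0.02,"az":0,"gripper":0},
  {"dx":0.08,"dy":0,"dz":0.674,"ax":0,"ay":0.02,"az":0,"gripper":0},
  {"dx":0,"dy":0,"dz":0.674,"ax":0,"ay":0,"az":0,"gripper":0},
  {"dx":0,"dy":0,"dz":0.674,"ax":0,"ay":0,"az":0,"gripper":0},
  {"dx":0,"dy":0,"dz":0,"ax":0,"ay":0,"az":0,"gripper":0},
])

```text
clock: 16.6
eef_pos: [516.7, 30.0, 90.3]
eef_rot: [-3.141, -0.221, 0.005]
wrist_force: [-0.5, 0.5, 0.5]
finger_gap: 94.0
finger_force: 0.0
```

Run:
```python
from h import *
log()
c=cams.camera("side")["image"]
cv2.imwrite("pics/b2.png",cv2.resize(c[150:250,205:305][:,:,::-1],(600,600),interpolation=2))
```

```text
16.6 q [-0.016  0.217  1.896  0.007  0.809  1.546] p [516.7  30.   90.3] r [-3.141 -0.221  0.005] F [-0.5  0.5  0.5] gap 94.0 f 0.0
```

View pics/b2.png

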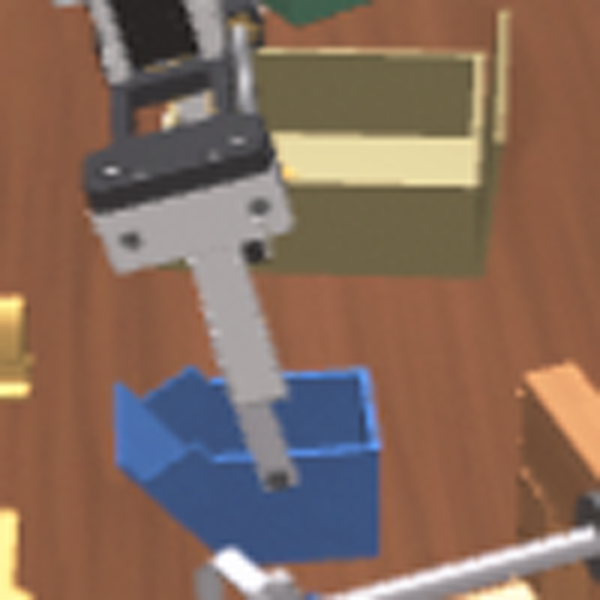

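The near finger lies in line with the bail leg (tip (258,390), leg (262,415)→rivet (278,480)), the same lean as the tool. Closing.

>>> jog_arm([
  {"dx":0,"dy":0,"dz":0,"ax":0,"ay":0,"az":0,"gripper":1},
  {"dx":0,"dy":0,"dz":0,"ax":0,"ay":0,"az":0,"gripper":1},
  {"dx":0,"dy":0,"dz":0,"ax":0,"ay":0,"az":0,"gripper":1},
  {"dx":0,"dy":0,"dz":0,"ax":0,"ay":0,"az":0,"gripper":1},
  {"dx":0,"dy":0,"dz":0,"ax":0,"ay":0,"az":0,"gripper":1},
], squeeze=30)

```text
clock: 17.27
eef_pos: [516.9, 30.1, 92.1]
eef_rot: [-3.141, -0.225, 0.005]
wrist_force: [-0.6, 0.9, 4.4]
finger_gap: 63.4
finger_force: 30.0
```

Run:
```python
from h import *
log()
s,p,Q=cur()
# rivets: 48 mm beyond grasp point along tool z from geometry; rotate about them to a=0
z=Q.apply([0,0,1]); 
d=(98.8-52)/.976; riv=p+z*((p[2]-52)/-z[2]); print("rivet",riv.round(1),"dist tcp-rivet",np.linalg.norm(riv-p).round(1))
R=Ro.from_euler("x",180,degrees=True); t=riv+[0,0,np.linalg.norm(riv-p)]
plan(t,R,6)
```

```text
17.27 q [-0.015  0.212  1.897  0.007  0.808  1.546] p [516.9  30.1  92.1] r [-3.141 -0.225  0.005] F [-0.6  0.9  4.4] gap 63.4 f 30.0
rivet [526.1  30.2  52. ] dist tcp-rivet 41.2
6 rows; d [ 0.039 -0.     0.001] a [-0.001 -0.215  0.005]
```

>>> jog_arm([
  {"dx":0.039,"dy":0,"dz":0,"ax":0,"ay":-0.215,"az":0,"gripper":1},
  {"dx":0.039,"dy":0,"dz":0,"ax":0,"ay":-0.215,"az":0,"gripper":1},
  {"dx":0.039,"dy":0,"dz":0,"ax":0,"ay":-0.215,"az":0,"gripper":1},
  {"dx":0.039,"dy":0,"dz":0,"ax":0,"ay":-0.215,"az":0,"gripper":1},
  {"dx":0.039,"dy":0,"dz":0,"ax":0,"ay":-0.215,"az":0,"gripper":1},
  {"dx":0.039,"dy":0,"dz":0,"ax":0,"ay":-0.215,"az":0,"gripper":1},
  {"dx":0,"dy":0,"dz":0,"ax":0,"ay":0,"az":0,"gripper":1},
])

```text
clock: 18.15
eef_pos: [526.0, 30.0, 92.5]
eef_rot: [-3.141, 0.002, 0.005]
wrist_force: [0.2, -0.2, -1.9]
finger_gap: 62.8
finger_force: 30.0
```

>>> jog_arm([
  {"dx":0,"dy":0,"dz":-0.3,"ax":0,"ay":0,"az":0,"gripper":1},
  {"dx":0,"dy":0,"dz":-0.5,"ax":0,"ay":0,"az":0,"gripper":1},
  {"dx":0,"dy":0,"dz":-0.3,"ax":0,"ay":0,"az":0,"gripper":1},
  {"dx":0,"dy":0,"dz":0,"ax":0,"ay":0,"az":0,"gripper":1},
])

```text
clock: 18.65
eef_pos: [526.3, 30.1, 137.9]
eef_rot: [-3.141, -0.001, 0.005]
wrist_force: [0.6, 0.1, -3.4]
finger_gap: 62.7
finger_force: 30.0
```

```bash
cat >> h.py <<'E'
def blue(box=(150,270,190,300)):
    c=cams.camera("side"); hsv=cv2.cvtColor(c["image"],cv2.COLOR_RGB2HSV); r0,r1,c0,c1=box
    b=cv2.inRange(hsv,(105,100,40),(125,255,255))[r0:r1,c0:c1]
    k=max(cv2.findContours(b,0,2)[0],key=cv2.contourArea); a=cv2.approxPolyDP(k,2,True).reshape(-1,2)+[c0,r0]; return c,a
E
python3 - <<'E'
from h import *
log(); c,a=blue(); print(a.tolist())
E
```

```text
18.65 q [-0.013  0.298  1.649  0.     1.194  1.553] p [526.3  30.1 137.9] r [-3.141e+00 -1.000e-03  5.000e-03] F [ 0.6  0.1 -3.4] gap 62.7 f 30.0
[[224, 200], [224, 212], [242, 229], [267, 228], [265, 197], [253, 198], [253, 217], [247, 216], [246, 198], [235, 197], [228, 202]]
```

Run:
```python
from h import *
import h
c=cams.camera("side"); print(proj(c,[[559.7,3.7,0],[559.7,3.7,43],[559.7,3.7,46],[559.7,3.7,49]]).round(1).tolist())
s,p,Q=cur()
Rk=Ro.from_euler("z",15.2,degrees=True); R=Rk*Ro.from_euler("x",180,degrees=True); seat=np.array([534,-285,0])
for t,R_,n in (([470,-20,242],Q,4),((seat+Rk.apply([-130,0,240])),R,10),(seat+Rk.apply([0,0,236]),R,6)):
    h.cur=lambda:(0,p,Q); k,sh,a=plan(t,R_,n); 
    for i in range(k): p=p+Q.apply(sh*40); Q=Q*Ro.from_rotvec(np.radians(a*10)); print(p.round(0),end="")
    print(ik(p,Q,s["joints"])[0].round(2));
```

```text
[[267.5, 241.5], [267.4, 228.7], [267.4, 227.8], [267.4, 226.9]]
4 rows; d [-0.351  0.311 -0.659] a [0. 0. 0.]
[512.  18. 163.][498.   5. 189.][484.  -7. 216.][470. -20. 242.][-0.12  0.08  1.66  0.    1.4   1.44]
10 rows; d [-0.244  0.725  0.005] a [-0.     0.001 -0.149]
[460. -49. 242.][452. -78. 242.][ 443. -108.  241.][ 436. -138.  241.][ 430. -168.  241.][ 424. -198.  241.][ 419. -228.  241.][ 415. -258.  240.][ 411. -289.  240.][ 409. -319.  240.][-0.73  0.19  1.54  0.    1.41  0.57]
6 rows; d [0.542 0.    0.017] a [0. 0. 0.]
[ 429. -313.  239.][ 450. -308.  239.][ 471. -302.  238.][ 492. -296.  237.][ 513. -291.  237.][ 534. -285.  236.][-0.55  0.4   1.29  0.    1.46  0.75]
```

>>> jog_arm([
  {"dx":-0.351,"dy":0.311,"dz":-0.659,"ax":0,"ay":0,"az":0,"gripper":1},
  {"dx":-0.351,"dy":0.311,"dz":-0.659,"ax":0,"ay":0,"az":0,"gripper":1},
  {"dx":-0.351,"dy":0.311,"dz":-0.659,"ax":0,"ay":0,"az":0,"gripper":1},
  {"dx":-0.351,"dy":0.311,"dz":-0.659,"ax":0,"ay":0,"az":0,"gripper":1},
])

```text
clock: 19.25
eef_pos: [469.5, -20.4, 242.5]
eef_rot: [-3.141, 0.002, 0.006]
wrist_force: [0.5, 0.3, -0.9]
finger_gap: 63.2
finger_force: 30.0
```

>>> jog_arm([
  {"dx":-0.244,"dy":0.725,"dz":0.005,"ax":0,"ay":0,"az":-0.149,"gripper":1},
  {"dx":-0.244,"dy":0.725,"dz":0.005,"ax":0,"ay":0,"az":-0.149,"gripper":1},
  {"dx":-0.244,"dy":0.725,"dz":0.005,"ax":0,"ay":0,"az":-0.149,"gripper":1},
  {"dx":-0.244,"dy":0.725,"dz":0.005,"ax":0,"ay":0,"az":-0.149,"gripper":1},
  {"dx":-0.244,"dy":0.725,"dz":0.005,"ax":0,"ay":0,"az":-0.149,"gripper":1},
  {"dx":-0.244,"dy":0.725,"dz":0.005,"ax":0,"ay":0,"az":-0.149,"gripper":1},
  {"dx":-0.244,"dy":0.725,"dz":0.005,"ax":0,"ay":0,"az":-0.149,"gripper":1},
  {"dx":-0.244,"dy":0.725,"dz":0.005,"ax":0,"ay":0,"az":-0.149,"gripper":1},
  {"dx":-0.244,"dy":0.725,"dz":0.005,"ax":0,"ay":0,"az":-0.149,"gripper":1},
  {"dx":-0.244,"dy":0.725,"dz":0.005,"ax":0,"ay":0,"az":-0.149,"gripper":1},
])

```text
clock: 20.5
eef_pos: [408.6, -319.8, 239.5]
eef_rot: [-3.14, 0.002, 0.266]
wrist_force: [0.7, 0.1, -1.6]
finger_gap: 63.3
finger_force: 30.0
```

Run:
```python
from h import *
log()
c,a=blue((200,330,150,300)); print(a.tolist())
s,p,Q=cur()
# expected near-side bottom corners of the scoop if level with crown = tcp+37.7
o=p+[0,0,37.7-130]; X=Q.apply([[8+35,28,0],[8-30,28,0],[8+35,28,-60],[8-75,28,-60]])*[1,1,1]; print(proj(c,o+X).round(0).tolist())
Rk=Ro.from_euler("z",15.2,degrees=True); R=Rk*Ro.from_euler("x",180,degrees=True); seat=np.array([534,-285,0])
plan(seat+Rk.apply([-55,0,238]),R,4)
# rod line in top view near the hook for rechecking
```

```text
20.5 q [-0.735  0.197  1.533 -0.     1.414  0.57 ] p [ 408.6 -319.8  239.5] r [-3.14e+00  2.00e-03  2.66e-01] F [ 0.7  0.1 -1.6] gap 63.3 f 30.0
[[211, 267], [204, 268], [204, 276], [196, 279], [200, 304], [190, 304], [184, 274], [173, 278], [167, 276], [156, 287], [150, 284], [153, 308], [186, 323], [222, 312], [219, 287]]
[[227.0, 313.0], [190.0, 324.0], [225.0, 290.0], [157.0, 308.0]]
4 rows; d [ 0.477 -0.019  0.007] a [-0.002  0.003  0.001]
```

>>> jog_arm([
  {"dx":0.477,"dy":-0.02,"dz":0,"ax":0,"ay":0,"az":0,"gripper":1},
  {"dx":0.477,"dy":-0.02,"dz":0,"ax":0,"ay":0,"az":0,"gripper":1},
  {"dx":0.477,"dy":-0.02,"dz":0,"ax":0,"ay":0,"az":0,"gripper":1},
  {"dx":0.477,"dy":-0.02,"dz":0,"ax":0,"ay":0,"az":0,"gripper":1},
  {"dx":0,"dy":0,"dz":0,"ax":0,"ay":0,"az":0,"gripper":1},
])

```text
clock: 21.18
eef_pos: [483.0, -294.9, 239.9]
eef_rot: [-3.141, 0.001, 0.267]
wrist_force: [-0.7, -0.7, -2.4]
finger_gap: 63.0
finger_force: 30.0
```

Run:
```python
from h import *
log()
for n in("side","top"):
    c=cams.camera(n); np.save(f"pics/{n}h.npy",c["image"])
Rk=Ro.from_euler("z",15.2,degrees=True); R=Rk*Ro.from_euler("x",180,degrees=True); seat=np.array([534,-285,0])
s,p,Q=cur(); print("rack frame tcp",Rk.inv().apply(p-seat).round(1))
plan(seat+Rk.apply([6,0,238]),R,4)
# bail strap (bright grey) in side picture around its expected crown: leg columns per row
c=cams.camera("side"); hsv=cv2.cvtColor(c["image"],cv2.COLOR_RGB2HSV).astype(int)
print(proj(c,[p+[0,0,k] for k in (41,38,0,-40)]).round(1).tolist())
# hook tip / rod pixels
print(proj(c,[seat+Rk.apply(v) for v in ([-29,0,260],[-29,0,240],[0,0,240],[70,0,240])]).round(1).tolist())
```

```text
21.18 q [-0.613  0.304  1.399 -0.     1.44   0.691] p [ 483.  -294.9  239.9] r [-3.141e+00  1.000e-03  2.670e-01] F [-0.7 -0.7 -2.4] gap 63.0 f 30.0
rack frame tcp [-53.2   3.4 240.1]
4 rows; d [0.37  0.021 0.013] a [-0.001  0.002  0.001]
[[236.5, 236.7], [236.6, 238.2], [237.7, 255.5], [238.8, 272.6]]
[[251.8, 244.3], [252.2, 253.3], [268.4, 249.1], [306.2, 239.2]]
```

>>> jog_arm([
  {"dx":0.37,"dy":0.021,"dz":0,"ax":0,"ay":0,"az":0,"gripper":1},
  {"dx":0.37,"dy":0.021,"dz":0,"ax":0,"ay":0,"az":0,"gripper":1},
  {"dx":0.37,"dy":0.021,"dz":0,"ax":0,"ay":0,"az":0,"gripper":1},
  {"dx":0.37,"dy":0.021,"dz":0,"ax":0,"ay":0,"az":0,"gripper":1},
  {"dx":0,"dy":0,"dz":0,"ax":0,"ay":0,"az":0,"gripper":1},
])

```text
clock: 21.95
eef_pos: [540.7, -283.1, 239.8]
eef_rot: [-3.141, 0.001, 0.267]
wrist_force: [-0.8, -0.4, -1.9]
finger_gap: 63.1
finger_force: 30.0
```

>>> jog_arm([
  {"dx":0,"dy":0,"dz":0.2,"ax":0,"ay":0,"az":0,"gripper":1},
  {"dx":0,"dy":0,"dz":0.2,"ax":0,"ay":0,"az":0,"gripper":1},
  {"dx":0,"dy":0,"dz":0.15,"ax":0,"ay":0,"az":0,"gripper":1},
  {"dx":0,"dy":0,"dz":0,"ax":0,"ay":0,"az":0,"gripper":1},
])

```text
clock: 22.45
eef_pos: [539.4, -283.5, 217.7]
eef_rot: [-3.14, 0.002, 0.265]
wrist_force: [-0.9, -0.7, -1.6]
finger_gap: 63.1
finger_force: 30.0
```

>>> jog_arm([
  {"dx":0,"dy":0,"dz":0.1,"ax":0,"ay":0,"az":0,"gripper":1},
  {"dx":0,"dy":0,"dz":0.08,"ax":0,"ay":0,"az":0,"gripper":1},
  {"dx":0,"dy":0,"dz":0,"ax":0,"ay":0,"az":0,"gripper":1},
])

```text
clock: 22.82
eef_pos: [539.6, -283.5, 210.7]
eef_rot: [-3.141, 0.001, 0.265]
wrist_force: [-0.2, -1.9, -1.9]
finger_gap: 63.2
finger_force: 30.0
```

>>> jog_arm([
  {"dx":0,"dy":0,"dz":0.05,"ax":0,"ay":0,"az":0,"gripper":1},
  {"dx":0,"dy":0,"dz":0,"ax":0,"ay":0,"az":0,"gripper":1},
])

```text
clock: 23.08
eef_pos: [539.7, -283.5, 208.9]
eef_rot: [-3.141, 0.001, 0.266]
wrist_force: [0.0, -0.6, -1.8]
finger_gap: 63.1
finger_force: 30.0
```

>>> jog_arm([
  {"dx":0,"dy":0,"dz":0.04,"ax":0,"ay":0,"az":0,"gripper":1},
  {"dx":0,"dy":0,"dz":0,"ax":0,"ay":0,"az":0,"gripper":1},
])

```text
clock: 23.32
eef_pos: [539.7, -283.5, 207.3]
eef_rot: [-3.141, 0.001, 0.265]
wrist_force: [0.4, 0.6, -1.2]
finger_gap: 63.3
finger_force: 30.0
```

>>> jog_arm([
  {"dx":0,"dy":0,"dz":0.03,"ax":0,"ay":0,"az":0,"gripper":1},
  {"dx":0,"dy":0,"dz":0,"ax":0,"ay":0,"az":0,"gripper":1},
])

```text
clock: 23.58
eef_pos: [539.7, -283.5, 206.2]
eef_rot: [-3.141, 0.001, 0.266]
wrist_force: [-0.1, 0.0, -1.9]
finger_gap: 63.3
finger_force: 30.0
```

>>> jog_arm([
  {"dx":0,"dy":0,"dz":0.03,"ax":0,"ay":0,"az":0,"gripper":1},
  {"dx":0,"dy":0,"dz":0,"ax":0,"ay":0,"az":0,"gripper":1},
])

```text
clock: 23.82
eef_pos: [539.8, -283.6, 205.4]
eef_rot: [-3.141, 0.001, 0.266]
wrist_force: [-1.5, 0.0, 2.0]
finger_gap: 63.4
finger_force: 30.0
```

Contact is at the expected height. Release gently.

>>> jog_arm([
  {"dx":0,"dy":0,"dz":0,"ax":0,"ay":0,"az":0,"gripper":1},
  {"dx":0,"dy":0,"dz":0,"ax":0,"ay":0,"az":0,"gripper":1},
  {"dx":0,"dy":0,"dz":0,"ax":0,"ay":0,"az":0,"gripper":0.3},
  {"dx":0,"dy":0,"dz":0,"ax":0,"ay":0,"az":0,"gripper":0.27},
  {"dx":0,"dy":0,"dz":0,"ax":0,"ay":0,"az":0,"gripper":0.2},
  {"dx":0,"dy":0,"dz":0,"ax":0,"ay":0,"az":0,"gripper":0},
  {"dx":0,"dy":0,"dz":0,"ax":0,"ay":0,"az":0,"gripper":0},
  {"dx":0,"dy":0,"dz":0,"ax":0,"ay":0,"az":0,"gripper":0},
], squeeze=4)

```text
clock: 24.82
eef_pos: [539.7, -283.5, 205.0]
eef_rot: [-3.141, 0.001, 0.266]
wrist_force: [0.3, 0.1, 0.0]
finger_gap: 93.7
finger_force: 0.0
```

```bash
cat >> h.py <<'E'
def corners():
    c,a=blue((200,360,200,345)); return c,a
E
python3 - <<'E'
from h import *
log()
c,a=corners(); print(a.tolist())
s,p,Q=cur()
Rk=Ro.from_euler("z",15.2,degrees=True); seat=np.array([534,-285,0.])
# scoop hanging level with its crown at rack (x0,0,244): lip top corners and back bottom, near(-y)/far
for x0 in (-5,5): print(x0,proj(c,[seat+Rk.apply([x0+v[0]+8,v[1],114+v[2]]) for v in ([-75,-28,60],[-75,28,60],[-30,-28,0],[-30,28,0],[-40,28,70])]).round(0).tolist())
E
```

```text
24.82 q [-0.544  0.425  1.317 -0.     1.401  0.762] p [ 539.7 -283.5  205. ] r [-3.141e+00  1.000e-03  2.660e-01] F [0.3 0.1 0. ] gap 93.7 f 0.0
[[245, 255], [230, 264], [234, 279], [227, 279], [235, 299], [254, 309], [254, 297], [268, 292], [268, 267], [238, 274], [237, 261], [248, 257]]
-5 [[235.0, 299.0], [225.0, 276.0], [260.0, 314.0], [250.0, 292.0], [244.0, 267.0]]
5 [[240.0, 297.0], [231.0, 275.0], [265.0, 313.0], [255.0, 291.0], [249.0, 266.0]]
```

The scoop hangs where expected (lip corner (235,299)). Retreat straight up.

>>> jog_arm([
  {"dx":0,"dy":0,"dz":-0.3,"ax":0,"ay":0,"az":0,"gripper":0},
  {"dx":0,"dy":0,"dz":-0.6,"ax":0,"ay":0,"az":0,"gripper":0},
  {"dx":0,"dy":0,"dz":-0.8,"ax":0,"ay":0,"az":0,"gripper":0},
  {"dx":0,"dy":0,"dz":-0.8,"ax":0,"ay":0,"az":0,"gripper":0},
  {"dx":0,"dy":0,"dz":-0.8,"ax":0,"ay":0,"az":0,"gripper":0},
  {"dx":0,"dy":0,"dz":-0.8,"ax":0,"ay":0,"az":0,"gripper":0},
  {"dx":0,"dy":0,"dz":0,"ax":0,"ay":0,"az":0,"gripper":0},
  {"dx":0,"dy":0,"dz":0,"ax":0,"ay":0,"az":0,"gripper":0},
  {"dx":0,"dy":0,"dz":0,"ax":0,"ay":0,"az":0,"gripper":0},
  {"dx":0,"dy":0,"dz":0,"ax":0,"ay":0,"az":0,"gripper":0},
])

```text
clock: 26.12
eef_pos: [539.8, -283.5, 368.4]
eef_rot: [-3.14, 0.002, 0.266]
wrist_force: [-0.1, 1.5, -0.1]
finger_gap: 94.1
finger_force: 0.0
```

Run:
```python
from h import *
log(); ims=[]
for i in range(3):
    c,a=corners(); print(a.tolist()); ims.append(c["image"].astype(int))
c=cams.camera("side"); hsv=cv2.cvtColor(c["image"],cv2.COLOR_RGB2HSV).astype(int)
for i in range(2): print("moved px",(np.abs(ims[i+1]-ims[i]).sum(2)>60)[200:340,210:320].sum())
# crown: bright grey pixels near expected (crown top over seat)
Rk=Ro.from_euler("z",15.2,degrees=True); seat=np.array([534,-285,0.])
print("exp crown ends/rivet near",proj(c,[seat+Rk.apply(v) for v in ([-5,-20,246],[-5,20,246],[-5,-32,200],[-5,32,200])]).round(0).tolist())
m=(hsv[:,:,1]<60)&(hsv[:,:,2]>110)
for r in range(228,272,3): print(r,"".join("#" if v else "." for v in m[r,225:320]))
```

```text
26.12 q [-0.544  0.391  0.996 -0.     1.757  0.762] p [ 539.8 -283.5  368.4] r [-3.14e+00  2.00e-03  2.66e-01] F [-0.1  1.5 -0.1] gap 94.1 f 0.0
[[245, 255], [230, 264], [234, 279], [227, 279], [235, 299], [254, 309], [254, 297], [267, 293], [268, 267], [238, 274], [236, 263], [239, 259], [248, 257]]
[[245, 255], [230, 264], [234, 279], [227, 279], [235, 299], [254, 309], [254, 297], [267, 293], [268, 267], [238, 274], [237, 261], [248, 257]]
[[245, 255], [230, 264], [234, 279], [227, 279], [235, 299], [254, 309], [254, 297], [267, 293], [268, 267], [238, 274], [236, 263], [239, 259], [248, 257]]
moved px 0
moved px 0
exp crown ends/rivet near [[270.0, 255.0], [261.0, 240.0], [273.0, 280.0], [260.0, 255.0]]
228 ...............................................................................................
231 ...............................................................................................
234 ................................................................................##.............
237 ..............................................................................#
[... 416 characters left out ...]

252 .............####.....##########################################...............................
255 .............#######....################.###########...........................................
258 .............#........###.######.#######..#########............................................
261 .............#.##############...########..#########..###...#...................................
264 .............########...........########...#########........#..................................
267 .............#..................###.........#########.........#................................
270 ..............#..##.#...##..................#########...........#..............................
```

The scoop hangs motionless with the bail arch over the rod. Handing in.

```bash
python3 -c "
from cell import job
print(job.sign_off())"
```

```text
the job is handed in; nothing more can be done
None
```

All six plugs are in the khaki tin. I stood the empty scoop on the bench and let go. It now hangs still by its bail on the rack's hook, and the job is handed in at about 26 s of the 72 s limit.

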